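Put lacquered flies to dry on the stacking-box dryer

TASK

Put the freshly lacquered flies to dry: stand their drying bar upright in the open box and put the lid squarely home on it, then stack this box and every closed box on the bench, in any order, in one straight upright column on the dryer, the feet of each down in the corner recesses of the lid or seat below. Only when the whole stack stands, switch the dryer on: with the loose knob pushed fully home on the square timer shaft, turn the timer clockwise to its stop, and leave the knob on. Do not disturb the vise, the lacquer jar or the thread spool.

Things in the scene. Friction and masses are not known exactly. Their poses are not given: they have to be found in the camera images.
- dryer: Low grey dryer base fixed to the bench, 130 (x) by 310 (y) by 40 high. Origin: centre of its underside; y along its length, z up. On its top face are the box seat (point seat) and, 185 mm further along +y, the square timer shaft (point shaft).
- seat (a point): Centre of the box seat on the dryer's top face (height 40), axes as the dryer's. At each end of it a frame 5 high with two corner recesses, 16 by 16, centred 64 mm along the dryer's y and 22 mm along its x either way, floor at this height. The lowest box stands here, length along the dryer's y, its origin at this point.
- timer (a joint): Timer of the dryer, rad: grows clockwise seen from above; starts between 0 and 0.35, stop at 1.4. Stiff (about 0.06 N m), stays where it is left. The bore's play lets the knob turn up to 0.15 rad before the shaft follows.
- shaft (a point): Top centre of the upright square steel timer shaft, 64 mm above the bench; turns with the timer, its x and y square to the shaft's flats. 14 mm square up to 6 mm below this point, then a lead-in tip 10 mm square. It stands in a flat steel collar, 62 in diameter, whose top is 21 mm below this point.
- box1: Closed drying box, grey, its white lid fixed on; may be absent (1 to 3 of box1-3 are there). 150 (x) by 66 (y). Origin: centre of the underside of its feet. Four feet, 12 in diameter, 14 high, at x +-64, y +-22; grey body z 14 to 50; lid plate 148 by 64 to z 55 with frames and ridge as on the loose lid; ridge top z 67. 150 to 310 g. Hold it by the 66 mm sides or the ridge.
- box2: Another closed box like box1; may be absent. Its lid's four corner recesses (16 by 16, 5 deep, floor at z 55) lie at x +-64, y +-22, right over its feet, so boxes stack 55 mm apart in height; feet have 2 mm of play all round. Either end may face either way.
- box3: Another closed box, the same as box1 and box2 in all its sizes; may be absent.
- openbox: The same grey box without lid: 150 (x) by 66 (y), same feet, walls 3 thick, rim at z 50, inside 144 by 60, floor at z 17. Origin: centre of the underside of its feet. About 180 g. With the lid on it stacks as the closed boxes do, but the lid only rests in it: lift it by the 66 mm sides of the grey body, not by the lid.
- lid: Loose white lid, right way up. Origin: centre of its underside; x along its length. Plug 141 by 57, z 0 to 4; plate 148 by 64, z 4 to 9; on it end frames z 9 to 14, x 45 to 74 either way, with the corner recesses (floor z 9); grip ridge in the middle 70 (x) by 24 (y), z 9 to 21. On the box the plug sits inside the walls, the origin at the box's z 46. 70 g.
- bar: Drying bar, cork web on a wooden foot, four small flies on top: 110 long (x), foot 34 wide (y) and 5 high, web 10 wide from z 5 to 23, flies to z 29. Origin: centre of its underside. The middle 40 mm is free of flies: hold the web there across y. 50 g. In the box it lies along the box's length; there open the fingers only a little, not against its walls.
- knob: Black timer knob standing bore down: round skirt 60 in diameter, 29 high, on it a grip bar 52 (x) by 16 (y), z 28 to 52. Origin: centre of its underside. Square bore 16 wide, 26 deep from below, its sides square to the grip bar, so it fits the shaft in four positions. Fully home its underside lies on the timer collar, 43 mm above the bench. 60 g.
- vise: Bystander: fly-tying vise, steel foot 130 by 100, 185 high. Origin: centre of its underside.
- lacquer: Bystander: amber lacquer jar with a black cap, 48 in diameter, 70 high. Origin: centre of its underside.
- spool: Bystander: wooden thread spool, 44 in diameter, 50 high. Origin: centre of its underside.
Not all that is in view belongs to the job. What is shaped like the openbox but brown is not meant. Leave any green look-alike of the box2 alone.

How it is judged:
On the way, in this order (a step that is already met when the one before it is completed fails the run):
1. the bar stands in the open box, its lid is on, and this box and all closed boxes stand in one column on the dryer with their feet in the recesses (x of bar in the frame of openbox between -0.022 and 0.022 m and y of bar in the frame of openbox between -0.02 and 0.02 m and z of bar in the frame of openbox between 0.013 and 0.021 m and angle between bar's own z axis and vertical below 0.1 rad and horizontal distance between lid and openbox below 0.005 m and z of lid in the frame of openbox between 0.0435 and 0.0485 m and angle between the x axis of lid and the x axis of openbox, either way round below 0.06 rad and angle between lid's own z axis and vertical below 0.06 rad and horizontal distance between each of box1, box2, box3, openbox and seat below 0.01 m and angle between the x axis of each of box1, box2, box3, openbox and the y axis of dryer, either way round below 0.08 rad and angle between each of box1, box2, box3, openbox's own z axis and vertical below 0.05 rad and (z of box1 in the frame of dryer between 0.037 and 0.043 m or z of box1 in the frame of dryer between 0.092 and 0.098 m or z of box1 in the frame of dryer between 0.147 and 0.153 m or z of box1 in the frame of dryer between 0.202 and 0.208 m) and (z of box2 in the frame of dryer between 0.037 and 0.043 m or z of box2 in the frame of dryer between 0.092 and 0.098 m or z of box2 in the frame of dryer between 0.147 and 0.153 m or z of box2 in the frame of dryer between 0.202 and 0.208 m) and (z of box3 in the frame of dryer between 0.037 and 0.043 m or z of box3 in the frame of dryer between 0.092 and 0.098 m or z of box3 in the frame of dryer between 0.147 and 0.153 m or z of box3 in the frame of dryer between 0.202 and 0.208 m) and (z of openbox in the frame of dryer between 0.037 and 0.043 m or z of openbox in the frame of dryer between 0.092 and 0.098 m or z of openbox in the frame of dryer between 0.147 and 0.153 m or z of openbox in the frame of dryer between 0.202 and 0.208 m)), for 0.3 s.
2. then the knob is fully home on the timer shaft and the timer has been turned clockwise to its stop (horizontal distance between knob and shaft below 0.003 m and z of knob in the frame of dryer between 0.0405 and 0.0455 m and angle between knob's own z axis and vertical below 0.05 rad and value of joint timer above 1.27 rad), for 0.2 s.
At the end, for the whole second after the job is handed in: Bar upright in the box, lid home (5 mm); all boxes upright on the seat in one column, within 10 mm and 0.08 rad, each at its level to 3 mm (feet in the recesses); knob down on the collar to 2.5 mm, centred to 3 mm; timer over 1.27 rad; all at rest (all of step 1 and all of step 2 and linear speed of each of box1, box2, box3, openbox, lid, bar, knob below 0.02 m/s); the robot touches nothing.
It fails at once if the vise was shifted by more than 30 mm (distance of vise from where it was at the start of the episode above 0.03 m).
It fails at once if the lacquer jar was shifted by more than 30 mm (distance of lacquer from where it was at the start of the episode above 0.03 m).
It fails at once if the thread spool was shifted by more than 30 mm (distance of spool from where it was at the start of the episode above 0.03 m).
Of box1, box2, box3 only 1 to 3 are there at a start; the rules pass over those that are not, and their reading is None.
At some moment in a run one of bar, lid, knob may be knocked a few centimetres aside while the robot is not near it.
It also fails if it takes over 210 s, if anything falls off the work surface, if the arm or the gripper's body presses on something with over 40 N, if the wrist force passes 120 N, or if a joint passes its speed limit or range.

ROBOT

A 6-joint arm with a two-finger parallel gripper is mounted at the origin on the work surface. World frame = base frame: x ahead of the robot, y to its left, z up, the work surface at z = 0. Lengths are in m, angles in rad, forces in N, time in s.
With the tool pointing down it reaches from about 0.425 to 0.95 m from the base axis. Payload 3.5 kg.
Tool frame: the origin (TCP) lies at the very end of the fingers, on their centre line; the grasp point (between the pads) lies 19 mm behind it; z points along the fingers, y is the line along which they close (so a half turn about z gives the same grasp; the last joint's range is limited). The gripper opens to 85 mm and grips with 20 to 120 N. Pads are 22 mm wide; open, the fingers measure 114 mm over their backs; the gripper's body (76 mm by 85 mm) begins 54 mm behind the grasp point. The pads swing forward as they close: fully open they stand 13 mm farther back than shut.
Start: joints at [-0.15, 0.286, 1.577, -0, 1.279, -0.15], TCP at [0.675, 0, 0.231] pointing down, gripper open.
Joint ranges: [-2.77, 2.77], [-0.9, 2.22], [0.21, 2.48], [-1.53, 4.67], [0.24, 2.81], [-2.84, 2.84]. Speed limits (rad/s): [2.79, 2.79, 3.14, 3.14, 3.14, 3.14].

INTERFACE

Orientations are given as a unit quaternion [x, y, z, w].
In Python, from plant import ctrl, optics, sign_off gives the robot as it stands.
- The arm moves only by the shell command python3 -m creep 'ROWS' [FORCE]. ROWS is JSON, a list of rows, each an object of numbers: "x", "y", "z": the shift along the tool's x, y, z in mm; "rx", "ry", "rz": the turn, a rotation vector about the tool's x, y, z in degrees; "grip": the opening, from 0 (shut) to 1 (fully open). In form: [{"x": .., "y": .., "z": .., "rx": .., "ry": .., "rz": .., "grip": ..}, ...]. A call has exactly 10 rows; each row shifts and turns the commanded pose from where the row before left it, along the tool's axes as they then stand; what a row does not reach is not made up. A row lasts 1/12 s, in which the tool goes at most 41.7 mm and 7.16 degrees, less where a joint would pass 70% of its speed; a pose out of reach is approached as far as the arm can. A call with a gripper value outside its range is refused whole. The fingers move at their own pace and stop on an object; FORCE is the grip in N (left out, the last holds). Time passes only in rows, so rows that do not move let the fingers close, or fill a call up. It gives the time, the measured TCP pose, the force, the opening and the grip force at its end, in the units of the state.
- ctrl.get_state(): the state, without advancing time (a new reading comes with each control period).
- optics.read_camera(name): name is "scene" or "side" or "wrist"; returns a dict with "color" (400x640x3 uint8, blue, green, red), "K" (3x3 intrinsics, pixels), "R" (3x3) and "t" (3): a world point X has camera coordinates R X + t. Camera axes: x right, y down, z forward; pixel columns grow to the right and rows downward; lengths in m; the calibration is good to about 2 mm. A picture is of the moment at which its call begins. There is no depth.
- sign_off(): hands the job in; it is judged then, once.
The state is a dict: "time": time; "qpos": joint angles; "dq": joint speeds; "joint_efforts": joint torques, N m; "eef_pos": TCP position; "tcp_rot": TCP orientation; "contact_force": force on the tool from outside, world axes, zero at the start; "wrist_torque": the same for the moment, N m; "opening": opening from 0.0 (shut) to 1.0 (fully open); "finger_force": force on a finger pad.
Only numpy, scipy, OpenCV 4.12 (cv2) and the standard library are available. Lean on these libraries where they do the work, as an engineer would, in place of code of your own. Each camera call takes 0.05 s, during which the arm holds its last target. There are 200 camera calls.

## Working session

There is one attempt and no reset: what is moved stays moved. The work goes in short steps, Python scripts to look and compute and a shell command to move; the robot and the scene stay as the last step left them, time stands still between calls to the robot, and variables do not carry over. Pictures are saved under pics/ and viewed, at most 14 in all, crops included, and the job is handed in when it is done.

```bash
mkdir -p pics; ls; python3 - <<'E'
from plant import ctrl, optics
import cv2
print(ctrl.get_state())
for n in ("scene","side","wrist"):
    c=optics.read_camera(n); cv2.imwrite(f"pics/{n}0.png",c["color"]); print(n,c["K"].tolist(),c["R"].tolist(),c["t"].tolist())
E
```

```text
pics
{'time': 0.0, 'qpos': array([-1.50006346e-01,  2.87205819e-01,  1.57815567e+00, -2.39691124e-05,
        1.27859919e+00, -1.50001775e-01]), 'dq': array([-0.0006938 ,  0.00024229,  0.00183298, -0.00019796,  0.00084847,
        0.00034226]), 'joint_efforts': array([-1.79628755e-04, -4.05981302e+01, -2.92628127e+01, -1.54224781e-04,
        5.81841552e-03,  3.74769741e-06]), 'eef_pos': array([6.74351191e-01, 1.17584196e-04, 2.29931953e-01]), 'tcp_rot': array([ 0.70710545,  0.70710712, -0.00071194, -0.00094613]), 'contact_force': array([-0.22283094, -0.21116475,  0.50934399]), 'wrist_torque': array([ 0.04679758, -0.020215  , -0.0221861 ]), 'finger_force': 0.0, 'opening': 1.0008515174723556}
scene [[401.26400888678563, 0.0, 312.52901209690737], [0.0, 401.26400888678563, 198.0979139219425], [0.0, 0.0, 1.0]] [[-0.6819366918324887, 0.7313448040625498, 0.009855247499280637], [0.5806082242785088, 0.5494797081917989, -0.6008045773673936], [-0.4448105644347022, -0.4039886481773545, -0.7993351824554675]] [0.29930664116129935, -0.22540747166448794, 1.6345970299030599]
side [[401.08090745057797, 0.0, 326.8614724266783], [0.0, 401.08090745057797, 194.925021951712], [0.0, 0.0, 1.0]] [[0.9928006032843398, -0.11894313770556104, -0.014124167621733824], [-0.07494474802458827, -0.524869590002288, -0.8478768768131144], [0.09343579004740026, 0.84283120699437, -0.5300050090844726]] [-0.44193475961067685, 0.08996819127721542, 1.1840637481802065]
wrist [[295.4792274819333, 0.0, 318.673765185822], [0.0, 295.4792274819333, 194.6771985306957], [0.0, 0.0, 1.0]] [[0.9999973285906587, -0.0004997728854901342, -0.0022567761543157263], [0.00026576703452874405, -0.9450103372995259, 0.32704035189089625], [-0.0022961226951356446, -0.32704007800895113, -0.9450076799669246]] [-0.6734525883671322, -0.041196892121519176, 0.38076860594887685]
```

View pics/scene0.png

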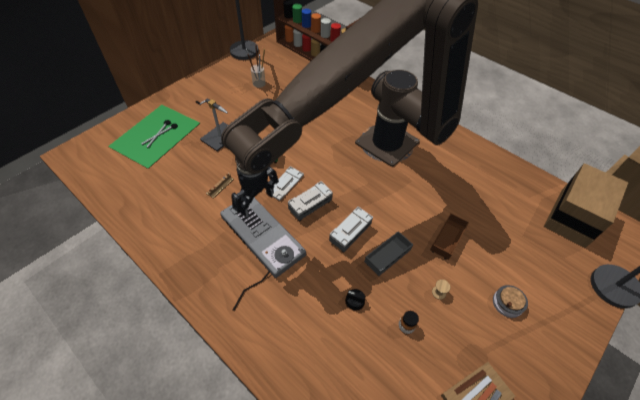

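View pics/side0.png

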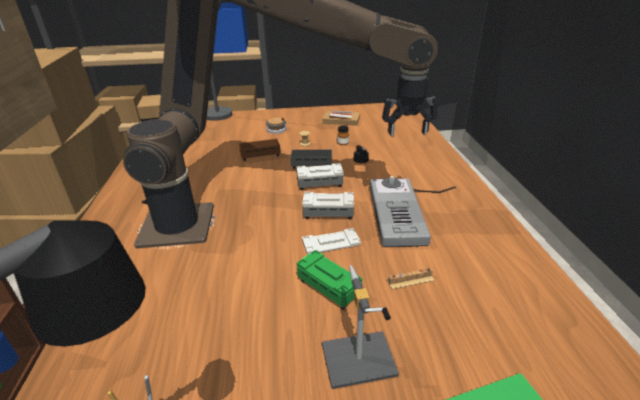

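Scene shows (pixels): dryer (262,235), shaft (284,254), knob (355,299), dark-grey open box (388,252), brown look‑alike (449,235), closed boxes (310,200) and (350,229), lid (287,183), bar (219,185), lacquer (409,322), spool (441,288); side shows the green look‑alike (327,277) and the vise (360,355), only two white-lidded closed boxes.

```bash
cat > h.py <<'E'
import numpy as np, cv2
from plant import ctrl, optics
def P(c,u,v,z):
    C=-c["R"].T@c["t"]; d=c["R"].T@np.linalg.inv(c["K"])@np.array([u,v,1.])
    return (C+d*(z-C[2])/d[2])[:2]
def plane(c,pts,z): return np.array([P(c,u,v,z) for u,v in np.asarray(pts,float).reshape(-1,2)])
def proj(c,X):
    q=c["K"]@(c["R"]@np.asarray(X,float)+c["t"]); return q[:2]/q[2]
def rect(c,contour,z):
    """min-area rectangle of a contour cast on plane z: centre, (long, short), yaw of long side in deg"""
    p=(plane(c,contour,z)*1000).astype(np.float32)
    (x,y),(w,h),a=cv2.minAreaRect(p)
    if w<h: w,h,a=h,w,a+90
    return round(x,1),round(y,1),round(w,1),round(h,1),round((a+90)%180-90,2)
def blobs(c,lo,hi,amin=150,close=3):
    hsv=cv2.cvtColor(c["color"],cv2.COLOR_BGR2HSV)
    m=cv2.inRange(hsv,lo,hi)
    m=cv2.morphologyEx(m,cv2.MORPH_CLOSE,np.ones((close,close)))
    cs=cv2.findContours(m,cv2.RETR_EXTERNAL,cv2.CHAIN_APPROX_NONE)[0]
    return [k for k in cs if cv2.contourArea(k)>amin]
E
python3 - <<'E'
from h import *
c=optics.read_camera("scene"); s=optics.read_camera("side")
for n,u,v,z in [("dryer",262,233,.04),("shaft",284,252,.06),("knob",355,297,.05),("open",388,251,.05),("brown",449,234,.05),("boxA",310,196,.06),("boxB",350,225,.06),("lid",287,182,.015),("bar",219,184,.02),("lacq",409,320,.07),("spool",441,287,.05),("vise",215,140,0)]:
    print(n,P(c,u,v,z).round(3))
for n,u,v,z in [("dryer",400,212,.04),("shaft",392,182,.06),("knob",361,153,.05),("open",312,155,.05),("boxB",320,170,.06),("boxA",329,200,.06),("lid",331,240,.015),("bar",411,277,.02),("green",327,272,.06),("vise",360,358,0),("lacq",343,128,.07),("spool",305,134,.05)]:
    print("side",n,P(s,u,v,z).round(3))
w=optics.read_camera("wrist"); cv2.imwrite("pics/w1.png",w["color"])
E
```

```text
dryer [ 0.654 -0.028]
shaft [0.662 0.084]
knob [0.62  0.339]
open [0.429 0.318]
brown [0.24  0.426]
boxA [ 0.445 -0.007]
boxB [0.442 0.17 ]
lid [ 0.431 -0.137]
bar [ 0.612 -0.308]
lacq [0.577 0.497]
spool [0.419 0.507]
vise [ 0.469 -0.516]
side dryer [ 0.649 -0.08 ]
side shaft [0.659 0.058]
side knob [0.607 0.295]
side open [0.428 0.305]
side boxB [0.443 0.169]
side boxA [ 0.45  -0.018]
side lid [ 0.439 -0.149]
side bar [ 0.61  -0.322]
side green [ 0.408 -0.321]
side vise [ 0.45 -0.51]
side lacq [0.57 0.49]
side spool [0.417 0.499]
```

View pics/wrist0.png

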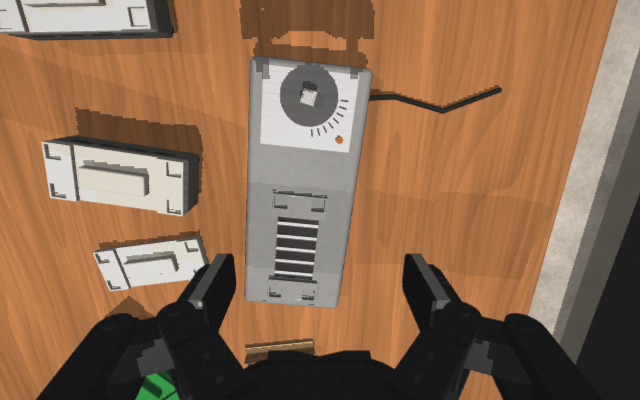

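Wrist view: dryer seat frames at (300,200)/(293,290), shaft (308,97), box A (120,178), lid (150,262), box B partly at (85,15), bar (280,350), green box (155,388).

```bash
python3 - <<'E'
from h import *
w=optics.read_camera("wrist"); np.savez("w1.npz",**w)
# seat frame recess/ shaft rough + contour of dryer (grey: low sat)
hsv=cv2.cvtColor(w["color"],cv2.COLOR_BGR2HSV)
for p in [(265,170),(310,165),(265,130),(300,110),(308,97),(120,150),(120,178),(150,262),(180,200)]: print(p,hsv[p[1],p[0]])
cv2.imwrite("pics/cropd.png",cv2.resize(w["color"][40:320,225:395],None,fx=2.1,fy=2.1,interpolation=cv2.INTER_CUBIC))
E
```

```text
(265, 170) [ 15   9 162]
(310, 165) [ 17  11 159]
(265, 130) [  0   9 221]
(300, 110) [15 10 98]
(308, 97) [ 27  11 207]
(120, 150) [21 22 80]
(120, 178) [ 21  23 220]
(150, 262) [ 23   9 220]
(180, 200) [ 23  21 221]
```

View pics/cropd.png

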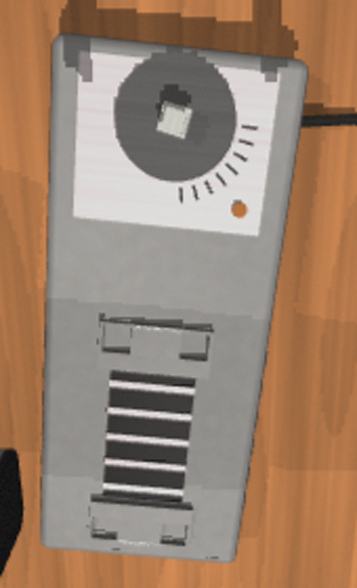

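```bash
python3 - <<'E'
from h import *
w=dict(np.load("w1.npz"))
# dryer outline
hsv=cv2.cvtColor(w["color"],cv2.COLOR_BGR2HSV)
m=cv2.inRange(hsv,(0,0,85),(180,35,255)); m[:, :235]=0; m[:,385:]=0; m[310:]=0;m[:45]=0
m=cv2.morphologyEx(m,cv2.MORPH_CLOSE,np.ones((15,15)))
k=max(cv2.findContours(m,cv2.RETR_EXTERNAL,cv2.CHAIN_APPROX_NONE)[0],key=cv2.contourArea)
d=rect(w,k,.04); print("dryer",d)
a=np.radians(d[4]); 
m2=cv2.inRange(hsv,(0,0,60),(180,40,125)); m2[:60]=0;m2[135:]=0;m2[:,:275]=0;m2[:,345:]=0
m2=cv2.morphologyEx(m2,cv2.MORPH_CLOSE,np.ones((9,9)));m2=cv2.morphologyEx(m2,cv2.MORPH_OPEN,np.ones((9,9)))
k2=max(cv2.findContours(m2,cv2.RETR_EXTERNAL,cv2.CHAIN_APPROX_NONE)[0],key=cv2.contourArea)
print("collar",rect(w,k2,.043))
sh=np.array([(165,102),(192,110),(186,139),(157,132)])/2.1+[225,40]
q=plane(w,sh,.064)*1000; print("shaft",q.mean(0),np.diff(np.vstack([q,q[:1]]),axis=0).round(1).tolist())
# recess frame outer edges hand-picked: frame outer corners
fr=np.array([(100,316),(212,327),(210,360),(102,350),(91,500),(192,507),(188,545),(90,537)])/2.1+[225,40]
q=plane(w,fr,.045)*1000; print(q.round(1).tolist())
for k in blobs(w,(0,0,150),(50,60,255),400,5):
    x,y,ww,hh=cv2.boundingRect(k)
    if x<215 and y>100: print("white",(x,y,ww,hh),rect(w,k,.060),rect(w,k,.014))
E
```

```text
dryer (651.0, -36.3, 303.9, 126.4, 84.08)
collar (667.5, 80.1, 70.0, 68.5, 87.52)
shaft [663.97055332  80.35948238] [[12.6, -3.5], [-2.9, -13.1], [-13.8, 3.2], [4.0, 13.4]]
[[620.4, -23.0], [682.7, -29.5], [681.7, -49.4], [620.5, -43.3], [608.6, -143.0], [671.2, -148.1], [668.5, -176.6], [606.5, -170.5]]
white (93, 239, 111, 52) (469.4, -113.1, 128.9, 57.1, 8.78) (439.2, -142.3, 147.9, 65.5, 8.78)
white (41, 141, 142, 75) (449.4, -4.8, 147.5, 65.2, -8.85) (416.3, -18.1, 169.2, 74.7, -8.85)
```

```bash
python3 -m creep '[{"x":31,"y":-15.5,"z":-3},{"x":31,"y":-15.5,"z":-3},{"x":31,"y":-15.5,"z":-3},{"x":31,"y":-15.5,"z":-3},{"x":31,"y":-15.5,"z":-3},{"x":31,"y":-15.5,"z":-3},{"x":31,"y":-15.5,"z":-3},{"x":31,"y":-15.5,"z":-3},{"x":31,"y":-15.5,"z":-3},{"x":31,"y":-15.5,"z":-3}]'
python3 -m creep '[{"rz":-7},{"rz":-7},{"rz":-7},{"rz":-7},{"rz":-7},{"rz":-7},{"rz":-7},{"rz":-7},{"rz":-7},{"rz":-7}]'
python3 -m creep '[{"rz":-7},{"rz":-7},{"rz":-6},{},{},{},{},{},{},{}]'
python3 - <<'E'
from h import *
w=optics.read_camera("wrist"); np.savez("w2.npz",**w); cv2.imwrite("pics/w2.png",w["color"])
print(ctrl.get_state()["qpos"].round(3))
E
```

```text
[-0.15   0.286  1.577 -0.     1.279 -0.15 ]$[0]: bad value
$[0]: bad value
$[0]: bad value
```

View pics/w2.png

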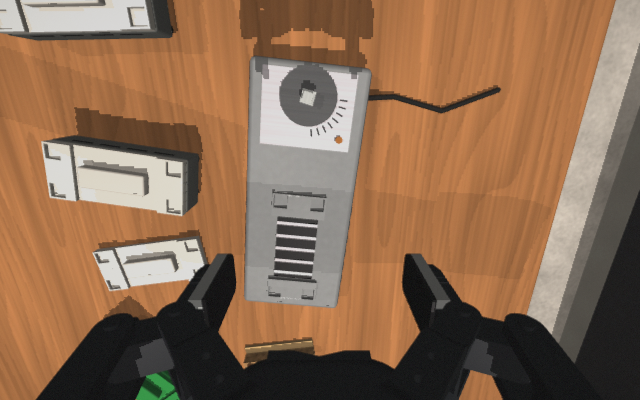

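Unmoved view (same as before); every row needs all seven keys.

```bash
python3 -m creep '[{"x":31,"y":-15.5,"z":-3,"rx":0,"ry":0,"rz":-7,"grip":1},{"x":31,"y":-15.5,"z":-3,"rx":0,"ry":0,"rz":0,"grip":1},{"x":31,"y":-15.5,"z":-3,"rx":0,"ry":0,"rz":0,"grip":1},{"x":31,"y":-15.5,"z":-3,"rx":0,"ry":0,"rz":0,"grip":1},{"x":31,"y":-15.5,"z":-3,"rx":0,"ry":0,"rz":0,"grip":1},{"x":31,"y":-15.5,"z":-3,"rx":0,"ry":0,"rz":0,"grip":1},{"x":31,"y":-15.5,"z":-3,"rx":0,"ry":0,"rz":0,"grip":1},{"x":31,"y":-15.5,"z":-3,"rx":0,"ry":0,"rz":0,"grip":1},{"x":31,"y":-15.5,"z":-3,"rx":0,"ry":0,"rz":0,"grip":1},{"x":31,"y":-15.5,"z":-3,"rx":0,"ry":0,"rz":0,"grip":1}]'
python3 -m creep '[{"x":0,"y":0,"z":0,"rx":0,"ry":0,"rz":-7,"grip":1},{"x":0,"y":0,"z":0,"rx":0,"ry":0,"rz":-7,"grip":1},{"x":0,"y":0,"z":0,"rx":0,"ry":0,"rz":-7,"grip":1},{"x":0,"y":0,"z":0,"rx":0,"ry":0,"rz":-7,"grip":1},{"x":0,"y":0,"z":0,"rx":0,"ry":0,"rz":-7,"grip":1},{"x":0,"y":0,"z":0,"rx":0,"ry":0,"rz":-7,"grip":1},{"x":0,"y":0,"z":0,"rx":0,"ry":0,"rz":-7,"grip":1},{"x":0,"y":0,"z":0,"rx":0,"ry":0,"rz":-7,"grip":1},{"x":0,"y":0,"z":0,"rx":0,"ry":0,"rz":-7,"grip":1},{"x":0,"y":0,"z":0,"rx":0,"ry":0,"rz":-7,"grip":1}]'
python3 - <<'E'
from h import *
w=optics.read_camera("wrist"); np.savez("w2.npz",**w); cv2.imwrite("pics/w3.png",w["color"])
print(ctrl.get_state()["qpos"].round(3))
E
```

```text
time: 1.23
eef_pos: [0.4859, 0.2922, 0.2618]
tcp_rot: [0.663, 0.749, 0.0, 0.0]
contact_force: [1.1, -0.5, -0.2]
opening: 1.001
finger_force: 0.0
time: 2.07
eef_pos: [0.487, 0.2909, 0.2614]
tcp_rot: [0.11, 0.994, 0.0, 0.0]
contact_force: [-0.4, 0.7, 0.1]
opening: 0.998
finger_force: 0.0
[ 0.36   0.027  1.814 -0.     1.301 -0.994]
```

View pics/w3.png

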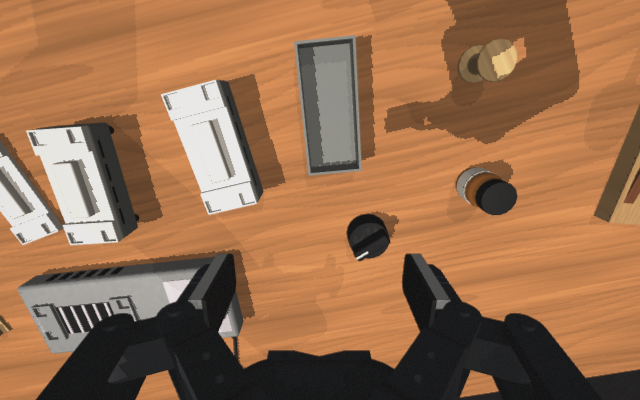

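Wrist view from above: grey open box (330,105), closed box B (210,145), box A (80,185), lid (20,200), knob (370,240), lacquer (487,192), spool (490,60). Candidates for the open box: grey one here vs. brown one at scene (449,235); the grey fits. White-lidded closed boxes A and B fit, the green one at side (327,277) does not. Confirm in a crop.

```bash
python3 - <<'E'
from h import *
w=dict(np.load("w2.npz"))
cv2.imwrite("pics/cropo.png",cv2.resize(w["color"][25:270,150:400],None,fx=2.4,fy=2.4,interpolation=cv2.INTER_CUBIC))
E
```

```text
(no output)
```

View pics/cropo.png

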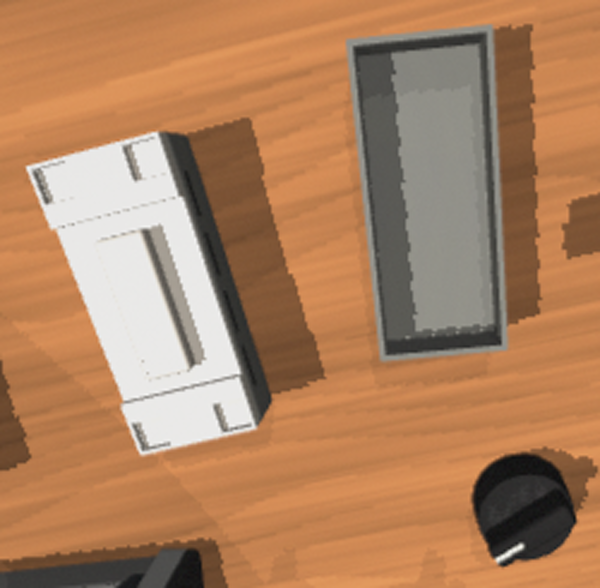

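```bash
cat >> h.py <<'E'
from scipy.spatial.transform import Rotation as Ro
def quad(c,pts,z):
    """corner quad -> centre mm, sides mm, yaw (deg) of the long axis"""
    q=plane(c,pts,z)*1000; q=q.copy(); s=[np.linalg.norm(q[(i+1)%4]-q[i]) for i in range(4)]
    i=int(s[1]+s[3]>s[0]+s[2]); d=(q[i+1]-q[i])+(q[(i+2)%4]-q[(i+3)%4])
    return q.mean(0).round(1),np.round(s,1),round(float((np.degrees(np.arctan2(d[1],d[0]))+90)%180-90),2)
def togo(xyz,yaw,now=None):
    """target TCP (mm) and wanted yaw (deg, mod 180) of tool y -> shift along present tool axes (mm), tilt, turn (deg)"""
    s=now or ctrl.get_state(); R=Ro.from_quat(s["tcp_rot"]).as_matrix()
    d=R.T@(np.array(xyz,float)-s["eef_pos"]*1000)
    cur=np.degrees(np.arctan2(R[1,1],R[0,1])); t=-((yaw-cur+90)%180-90)   # +rz = clockwise
    n=Ro.from_euler("z",-t,degrees=True).as_matrix()@R; d2=n.T@(np.array(xyz,float)-s["eef_pos"]*1000)
    tilt=R.T@[0,0,-1]
    print("shift now-axes",d.round(1),"| rz %.1f"%t,"| shift after turn",d2.round(1),"| yaw now %.1f q6 %.2f tilt"%(cur,s["qpos"][5]),np.degrees(tilt[:2]).round(2),"tcp",(s["eef_pos"]*1000).round(1))
E
python3 - <<'E'
from h import *
w=dict(np.load("w2.npz")); o=np.array([150,25])
f=lambda L,z: quad(w,np.array(L)/2.4+o,z)
ob=f([(347,41),(492,26),(508,348),(383,360)],.05); print("open",ob)
print("B",f([(27,167),(160,132),(258,428),(141,454)],.060))
kn=blobs(w,(0,0,0),(180,255,60),300,5)
for k in kn:
    x,y,a,b=cv2.boundingRect(k)
    if 340<x<400 and y>200: print("knob",(x,y,a,b),rect(w,k,.029))
bar=np.array([(495,548),(520,547)])
togo([*ob[0],100],ob[2]+90)
E
```

```text
open (array([426.5, 319.2]), array([ 64.9, 147.8,  64.4, 148.2]), -7.11)
B (array([441.5, 174.3]), array([ 64.4, 147. ,  64. , 146.6]), 0.98)
knob (347, 214, 43, 47) (606.3, 335.4, 68.3, 54.9, 8.57)
shift now-axes [ 65.2  14.5 161.4] | rz -5.3 | shift after turn [ 63.6  20.5 161.4] | yaw now 77.6 q6 -0.99 tilt [ 0.01 -0.01] tcp [487.  291.  261.4]
```

```bash
python3 -m creep '[{"x":0,"y":0,"z":0,"rx":0,"ry":0,"rz":-5.3,"grip":1},{"x":16,"y":5,"z":20,"rx":0,"ry":0,"rz":0,"grip":1},{"x":16,"y":5,"z":30,"rx":0,"ry":0,"rz":0,"grip":1},{"x":16,"y":5,"z":30,"rx":0,"ry":0,"rz":0,"grip":1},{"x":15.6,"y":5.5,"z":30,"rx":0,"ry":0,"rz":0,"grip":1},{"x":0,"y":0,"z":30,"rx":0,"ry":0,"rz":0,"grip":1},{"x":0,"y":0,"z":30,"rx":0,"ry":0,"rz":0,"grip":1},{"x":0,"y":0,"z":30,"rx":0,"ry":0,"rz":0,"grip":1},{"x":0,"y":0,"z":20,"rx":0,"ry":0,"rz":0,"grip":1},{"x":0,"y":0,"z":19,"rx":0,"ry":0,"rz":0,"grip":1}]' 45
python3 -m creep '[{"x":0,"y":0,"z":0,"rx":0,"ry":0,"rz":0,"grip":1},{"x":0,"y":0,"z":0,"rx":0,"ry":0,"rz":0,"grip":0.5},{"x":0,"y":0,"z":0,"rx":0,"ry":0,"rz":0,"grip":0.5},{"x":0,"y":0,"z":0,"rx":0,"ry":0,"rz":0,"grip":0.5},{"x":0,"y":0,"z":0,"rx":0,"ry":0,"rz":0,"grip":0.5},{"x":0,"y":0,"z":0,"rx":0,"ry":0,"rz":0,"grip":0.5},{"x":0,"y":0,"z":0,"rx":0,"ry":0,"rz":0,"grip":0.5},{"x":0,"y":0,"z":-2,"rx":0,"ry":0,"rz":0,"grip":0.5},{"x":0,"y":0,"z":-10,"rx":0,"ry":0,"rz":0,"grip":0.5},{"x":0,"y":0,"z":-10,"rx":0,"ry":0,"rz":0,"grip":0.5}]' 45
python3 -c "
from h import *
togo([644.5,-99.9,180],-5.4)"
```

```text
time: 2.95
eef_pos: [0.4259, 0.3195, 0.0206]
tcp_rot: [0.068, 0.998, -0.0, -0.001]
contact_force: [0.1, 0.1, 0.9]
opening: 1.0
finger_force: 0.0
time: 3.78
eef_pos: [0.4258, 0.3193, 0.0442]
tcp_rot: [0.067, 0.998, -0.001, -0.001]
contact_force: [1.2, 0.6, -2.8]
opening: 0.766
finger_force: 52.2
shift now-axes [-272.6 -386.4 -135.9] | rz 87.7 | shift after turn [-396.5  257.  -137. ] | yaw now 82.3 q6 -0.98 tilt [-0.12  0.08] tcp [425.8 319.3  44.2]
```

```bash
python3 -m creep '[{"x":0,"y":0,"z":-15,"rx":0,"ry":0,"rz":0,"grip":0.5},{"x":0,"y":0,"z":-20,"rx":0,"ry":0,"rz":6,"grip":0.5},{"x":0,"y":0,"z":-20,"rx":0,"ry":0,"rz":6.8,"grip":0.5},{"x":0,"y":0,"z":-20,"rx":0,"ry":0,"rz":6.8,"grip":0.5},{"x":0,"y":0,"z":-20,"rx":0,"ry":0,"rz":6.8,"grip":0.5},{"x":0,"y":0,"z":-20,"rx":0,"ry":0,"rz":6.8,"grip":0.5},{"x":0,"y":0,"z":-20,"rx":0,"ry":0,"rz":6.8,"grip":0.5},{"x":0,"y":0,"z":-20,"rx":0,"ry":0,"rz":6.8,"grip":0.5},{"x":0,"y":0,"z":-16,"rx":0,"ry":0,"rz":6.8,"grip":0.5},{"x":0,"y":0,"z":0,"rx":0,"ry":0,"rz":6.8,"grip":0.5}]'
python3 -m creep '[{"x":0,"y":0,"z":0,"rx":0,"ry":0,"rz":6.8,"grip":0.5},{"x":0,"y":0,"z":0,"rx":0,"ry":0,"rz":6.8,"grip":0.5},{"x":0,"y":0,"z":0,"rx":0,"ry":0,"rz":6.8,"grip":0.5},{"x":0,"y":0,"z":0,"rx":0,"ry":0,"rz":6.8,"grip":0.5},{"x":-20,"y":5,"z":0,"rx":0,"ry":0,"rz":0,"grip":0.5},{"x":-35,"y":8,"z":0,"rx":0,"ry":0,"rz":0,"grip":0.5},{"x":-35,"y":8,"z":0,"rx":0,"ry":0,"rz":0,"grip":0.5},{"x":-35,"y":8,"z":0,"rx":0,"ry":0,"rz":0,"grip":0.5},{"x":-35,"y":8,"z":0,"rx":0,"ry":0,"rz":0,"grip":0.5},{"x":-35,"y":8,"z":0,"rx":0,"ry":0,"rz":0,"grip":0.5}]'
python3 -m creep '[{"x":-35,"y":8,"z":0,"rx":0,"ry":0,"rz":0,"grip":0.5},{"x":-35,"y":8,"z":0,"rx":0,"ry":0,"rz":0,"grip":0.5},{"x":-35,"y":8,"z":0,"rx":0,"ry":0,"rz":0,"grip":0.5},{"x":-35,"y":9,"z":0,"rx":0,"ry":0,"rz":0,"grip":0.5},{"x":-35,"y":9,"z":0,"rx":0,"ry":0,"rz":0,"grip":0.5},{"x":-35,"y":9,"z":0,"rx":0,"ry":0,"rz":0,"grip":0.5},{"x":-35,"y":9,"z":0,"rx":0,"ry":0,"rz":0,"grip":0.5},{"x":0,"y":0,"z":0,"rx":0,"ry":0,"rz":0,"grip":0.5},{"x":0,"y":0,"z":0,"rx":0,"ry":0,"rz":0,"grip":0.5},{"x":0,"y":0,"z":0,"rx":0,"ry":0,"rz":0,"grip":0.5}]'
python3 - <<'E'
from h import *
w=optics.read_camera("wrist"); np.savez("w3.npz",**w); cv2.imwrite("pics/w4.png",cv2.resize(w["color"],(800,500),interpolation=cv2.INTER_CUBIC))
togo([644.5,-99.9,180],-5.4)
E
```

```text
time: 4.62
eef_pos: [0.4286, 0.3208, 0.2209]
tcp_rot: [0.562, 0.827, 0.004, 0.002]
contact_force: [0.7, -0.4, -1.9]
opening: 0.764
finger_force: 52.3
time: 5.45
eef_pos: [0.4531, 0.12, 0.2161]
tcp_rot: [0.739, 0.674, 0.0, 0.0]
contact_force: [1.2, 0.6, -1.5]
opening: 0.761
finger_force: 52.2
time: 6.28
eef_pos: [0.4903, -0.1277, 0.2155]
tcp_rot: [0.739, 0.673, 0.0, -0.0]
contact_force: [-0.2, -0.1, -1.6]
opening: 0.763
finger_force: 52.2
shift now-axes [ 41.3 151.1  35.4] | rz 0.1 | shift after turn [ 41.6 151.   35.4] | yaw now -5.3 q6 -0.36 tilt [-0.03  0.01] tcp [ 490.3 -127.2  215.5]
```

View pics/w4.png

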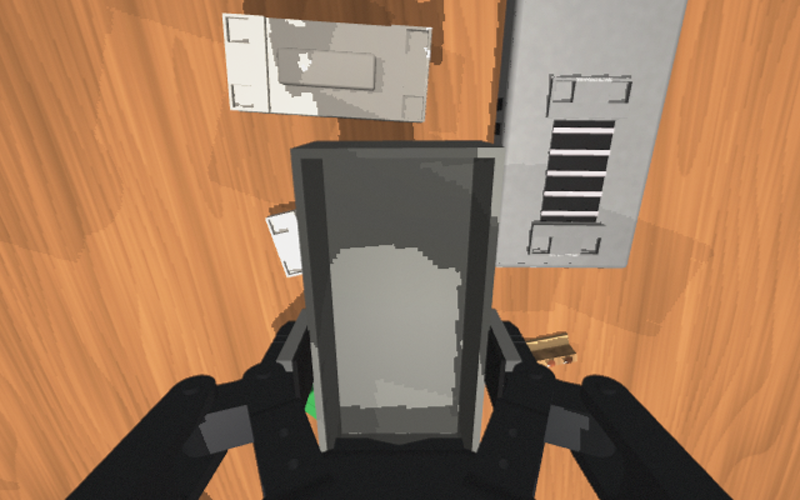

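Held open box rim far corners (293,149)/(503,149) in the 800-px picture; seat frames at (590,90) and (563,240); bar at (550,347), box A (330,65).

```bash
python3 - <<'E'
from h import *
w=dict(np.load("w3.npz")); s=0.8
print("seat",quad(w,np.array([(551,73.5),(633,76.5),(598,256),(528.5,253)])*s,.045))
print("inner bars", (plane(w,np.array([(535,222),(606,224),(549,114)])*s,.045)*1000).round(1).tolist())
st=ctrl.get_state();R=Ro.from_quat(st["tcp_rot"]).as_matrix()
q=plane(w,np.array([(293,149),(503,149)])*s,st["eef_pos"][2]+.0294)
for p in q: print("rim corner in tool", (R.T@(np.r_[p,st["eef_pos"][2]]-st["eef_pos"])*1000).round(1))
cv2.imwrite("pics/crops.png",cv2.resize(w["color"][40:225,390:530],None,fx=3.2,fy=3.2,interpolation=cv2.INTER_CUBIC))
E
```

```text
seat (array([ 642.2, -101.2]), array([ 63.7, 148.7,  63.3, 147.9]), 84.41)
inner bars [[608.7, -141.9], [670.9, -149.6], [617.5, -53.0]]
rim corner in tool [ 75.2 -31.5   0. ]
rim corner in tool [75.1 30.7  0. ]
```

View pics/crops.png

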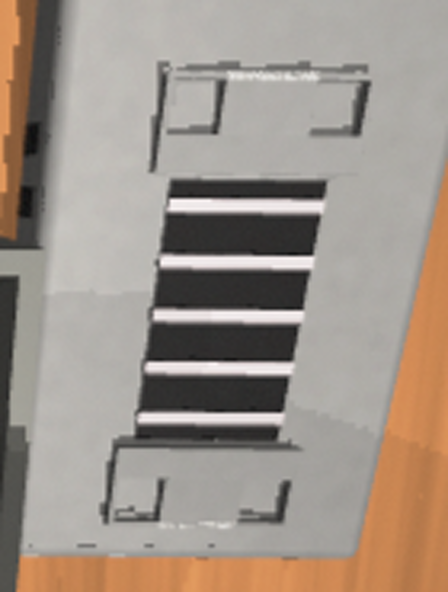

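```bash
python3 -m creep '[{"x":7.9,"y":30.2,"z":0,"rx":0,"ry":0,"rz":0,"grip":0.5},{"x":7.9,"y":30.2,"z":0,"rx":0,"ry":0,"rz":0,"grip":0.5},{"x":7.9,"y":30.2,"z":0,"rx":0,"ry":0,"rz":0,"grip":0.5},{"x":7.8,"y":30.2,"z":0,"rx":0,"ry":0,"rz":0,"grip":0.5},{"x":7.8,"y":30.1,"z":0,"rx":0,"ry":0,"rz":0,"grip":0.5},{"x":0,"y":0,"z":35,"rx":0,"ry":0,"rz":0,"grip":0.5},{"x":0,"y":0,"z":35,"rx":0,"ry":0,"rz":0,"grip":0.5},{"x":0,"y":0,"z":35,"rx":0,"ry":0,"rz":0,"grip":0.5},{"x":0,"y":0,"z":30,"rx":0,"ry":0,"rz":0,"grip":0.5},{"x":0,"y":0,"z":0,"rx":0,"ry":0,"rz":0,"grip":0.5}]'
python3 -m creep '[{"x":0,"y":0,"z":0,"rx":0,"ry":0,"rz":0,"grip":0.5},{"x":0,"y":0,"z":2,"rx":0,"ry":0,"rz":0,"grip":0.5},{"x":0,"y":0,"z":2,"rx":0,"ry":0,"rz":0,"grip":0.5},{"x":0,"y":0,"z":2,"rx":0,"ry":0,"rz":0,"grip":0.5},{"x":0,"y":0,"z":2,"rx":0,"ry":0,"rz":0,"grip":0.5},{"x":0,"y":0,"z":2,"rx":0,"ry":0,"rz":0,"grip":0.5},{"x":0,"y":0,"z":0,"rx":0,"ry":0,"rz":0,"grip":0.5},{"x":0,"y":0,"z":0,"rx":0,"ry":0,"rz":0,"grip":0.5},{"x":0,"y":0,"z":0,"rx":0,"ry":0,"rz":0,"grip":0.5},{"x":0,"y":0,"z":0,"rx":0,"ry":0,"rz":0,"grip":0.5}]'
python3 -c "
from h import *
togo([644.1,-101.9,60.6],-5.5)"
```

```text
time: 7.17
eef_pos: [0.6388, -0.099, 0.0719]
tcp_rot: [0.738, 0.675, -0.004, -0.007]
contact_force: [-1.7, -0.0, -3.3]
opening: 0.761
finger_force: 52.1
time: 8.0
eef_pos: [0.6446, -0.1029, 0.0704]
tcp_rot: [0.739, 0.674, 0.0, 0.0]
contact_force: [0.1, 0.2, -1.5]
opening: 0.76
finger_force: 52.1
shift now-axes [ 1.  -0.6  9.8] | rz 0.2 | shift after turn [ 1.  -0.6  9.8] | yaw now -5.3 q6 -0.22 tilt [ 0. -0.] tcp [ 644.6 -102.9   70.4]
```

```bash
python3 -m creep '[{"x":1,"y":-0.6,"z":0,"rx":0,"ry":0,"rz":0.2,"grip":0.5},{"x":0,"y":0,"z":1,"rx":0,"ry":0,"rz":0,"grip":0.5},{"x":0,"y":0,"z":1,"rx":0,"ry":0,"rz":0,"grip":0.5},{"x":0,"y":0,"z":1,"rx":0,"ry":0,"rz":0,"grip":0.5},{"x":0,"y":0,"z":1,"rx":0,"ry":0,"rz":0,"grip":0.5},{"x":0,"y":0,"z":1,"rx":0,"ry":0,"rz":0,"grip":0.5},{"x":0,"y":0,"z":0,"rx":0,"ry":0,"rz":0,"grip":0.5},{"x":0,"y":0,"z":0,"rx":0,"ry":0,"rz":0,"grip":0.5},{"x":0,"y":0,"z":0,"rx":0,"ry":0,"rz":0,"grip":0.5},{"x":0,"y":0,"z":0,"rx":0,"ry":0,"rz":0,"grip":0.5}]'
python3 -m creep '[{"x":0,"y":0,"z":1,"rx":0,"ry":0,"rz":0,"grip":0.5},{"x":0,"y":0,"z":1,"rx":0,"ry":0,"rz":0,"grip":0.5},{"x":0,"y":0,"z":1,"rx":0,"ry":0,"rz":0,"grip":0.5},{"x":0,"y":0,"z":0.7,"rx":0,"ry":0,"rz":0,"grip":0.5},{"x":0,"y":0,"z":0,"rx":0,"ry":0,"rz":0,"grip":0.5},{"x":0,"y":0,"z":0,"rx":0,"ry":0,"rz":0,"grip":0.5},{"x":0,"y":0,"z":0,"rx":0,"ry":0,"rz":0,"grip":0.5},{"x":0,"y":0,"z":0,"rx":0,"ry":0,"rz":0,"grip":0.5},{"x":0,"y":0,"z":0,"rx":0,"ry":0,"rz":0,"grip":0.5},{"x":0,"y":0,"z":0,"rx":0,"ry":0,"rz":0,"grip":0.5}]'
```

```text
time: 8.83
eef_pos: [0.644, -0.102, 0.0652]
tcp_rot: [0.74, 0.672, -0.0, 0.0]
contact_force: [1.5, -1.1, -2.4]
opening: 0.764
finger_force: 52.2
time: 9.67
eef_pos: [0.6442, -0.1021, 0.0638]
tcp_rot: [0.74, 0.672, -0.0, 0.0]
contact_force: [-4.9, -2.3, 5.9]
opening: 0.758
finger_force: 53.3
```

```bash
python3 -m creep '[{"x":-0.8,"y":-0.8,"z":0,"rx":0,"ry":0,"rz":0,"grip":0.5},{"x":0,"y":-0.5,"z":0,"rx":0,"ry":0,"rz":0,"grip":0.5},{"x":0,"y":0,"z":0.8,"rx":0,"ry":0,"rz":0,"grip":0.5},{"x":0,"y":0,"z":0,"rx":0,"ry":0,"rz":0,"grip":0.5},{"x":0,"y":0,"z":0,"rx":0,"ry":0,"rz":0,"grip":0.5},{"x":0,"y":0,"z":0,"rx":0,"ry":0,"rz":0,"grip":0.5},{"x":0,"y":0,"z":0,"rx":0,"ry":0,"rz":0,"grip":0.5},{"x":0,"y":0,"z":0,"rx":0,"ry":0,"rz":0,"grip":0.5},{"x":0,"y":0,"z":0,"rx":0,"ry":0,"rz":0,"grip":0.5},{"x":0,"y":0,"z":0,"rx":0,"ry":0,"rz":0,"grip":0.5}]'
python3 - <<'E'
from h import *
print({k:v for k,v in ctrl.get_state().items() if k in("contact_force","wrist_torque")})
s=optics.read_camera("side"); w=optics.read_camera("wrist"); np.savez("w4.npz",**w)
a=cv2.resize(s["color"][165:260,350:450],None,fx=4,fy=4,interpolation=cv2.INTER_CUBIC)
b=cv2.resize(w["color"],(608,380)); 
cv2.imwrite("pics/m5.png",a)
E
```

```text
time: 10.5
eef_pos: [0.6441, -0.1021, 0.0638]
tcp_rot: [0.74, 0.672, 0.001, 0.001]
contact_force: [-1.4, 2.1, 7.8]
opening: 0.76
finger_force: 53.4
{'contact_force': array([-1.3895666 ,  2.07860562,  7.76784626]), 'wrist_torque': array([ 0.17295381,  0.53020799, -0.02142912])}
```

View pics/m5.png

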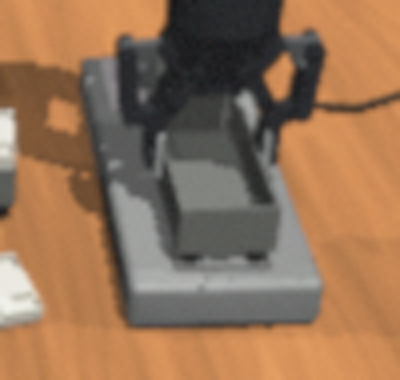

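```bash
python3 -m creep '[{"x":0,"y":0,"z":0,"rx":0,"ry":0,"rz":0,"grip":0.9},{"x":0,"y":0,"z":0,"rx":0,"ry":0,"rz":0,"grip":1},{"x":0,"y":0,"z":0,"rx":0,"ry":0,"rz":0,"grip":1},{"x":0,"y":0,"z":-5,"rx":0,"ry":0,"rz":0,"grip":1},{"x":0,"y":0,"z":-10,"rx":0,"ry":0,"rz":0,"grip":1},{"x":0,"y":0,"z":-30,"rx":0,"ry":0,"rz":0,"grip":1},{"x":0,"y":0,"z":-35,"rx":0,"ry":0,"rz":0,"grip":1},{"x":0,"y":0,"z":-35,"rx":0,"ry":0,"rz":0,"grip":1},{"x":0,"y":0,"z":-35,"rx":0,"ry":0,"rz":0,"grip":1},{"x":0,"y":0,"z":-20,"rx":0,"ry":0,"rz":0,"grip":1}]'
python3 -m creep '[{"x":-30,"y":-7,"z":0,"rx":0,"ry":0,"rz":0,"grip":1},{"x":-30,"y":-7,"z":0,"rx":0,"ry":0,"rz":0,"grip":1},{"x":-30,"y":-7,"z":0,"rx":0,"ry":0,"rz":0,"grip":1},{"x":-30,"y":-7,"z":0,"rx":0,"ry":0,"rz":0,"grip":1},{"x":-30,"y":-7,"z":0,"rx":0,"ry":0,"rz":0,"grip":1},{"x":-30,"y":-7,"z":0,"rx":0,"ry":0,"rz":0,"grip":1},{"x":-20,"y":-7,"z":0,"rx":0,"ry":0,"rz":0,"grip":1},{"x":0,"y":0,"z":0,"rx":0,"ry":0,"rz":0,"grip":1},{"x":0,"y":0,"z":0,"rx":0,"ry":0,"rz":0,"grip":1},{"x":0,"y":0,"z":0,"rx":0,"ry":0,"rz":0,"grip":1}]'
python3 - <<'E'
from h import *
w=optics.read_camera("wrist"); np.savez("w5.npz",**w); cv2.imwrite("pics/w5.png",cv2.resize(w["color"],(800,500),interpolation=cv2.INTER_CUBIC))
E
```

```text
time: 11.43
eef_pos: [0.6443, -0.1029, 0.2372]
tcp_rot: [0.74, 0.672, 0.002, 0.003]
contact_force: [1.1, -0.4, -0.1]
opening: 1.001
finger_force: 0.0
time: 12.27
eef_pos: [0.5749, -0.2964, 0.2313]
tcp_rot: [0.74, 0.672, 0.0, 0.0]
contact_force: [-0.4, 0.3, -0.6]
opening: 1.002
finger_force: 0.0
```

View pics/w5.png

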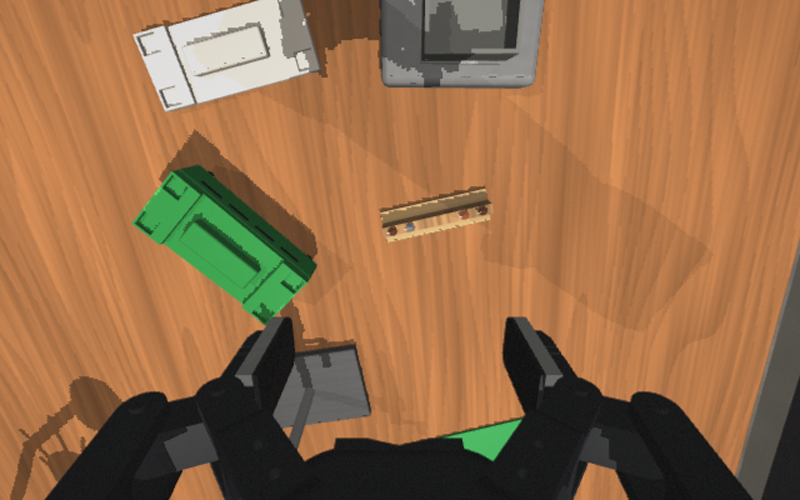

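Wrist view: bar (437,214), lid (225,50), green look‑alike (225,245, not to be touched), vise foot (320,385), open box on the seat (470,30).

```bash
python3 - <<'E'
from h import *
w=dict(np.load("w5.npz")); s=.8
b=quad(w,np.array([(380,209),(487,186),(491,212),(387,241)])*s,.005); print("bar",b)
print("flies line",(plane(w,np.array([(392,231),(482,210)])*s,.027)*1000).round(1).tolist())
print("lid",quad(w,np.array([(134,34),(290,-2),(319,72),(166,110)])*s,.014))
print("rim near corners z90",(plane(w,np.array([(421,58),(516,56)])*s,.09)*1000).round(1).tolist(),"expected side edge y",-101.9-75)
togo([*b[0],100],b[2]+90)
cv2.imwrite("pics/b.png",cv2.resize(w["color"][130:205,290:410],None,fx=6,fy=6,interpolation=cv2.INTER_CUBIC))
E
```

```text
bar (array([ 611.7, -308.6]), array([110. ,  27.5, 111.4,  35.2]), 8.85)
flies line [[566.2, -317.5], [654.5, -304.8]]
lid (array([ 438.1, -147.3]), array([139.2,  60. , 145.6,  63.2]), 6.29)
rim near corners z90 [[601.9, -175.7], [667.2, -180.8]] expected side edge y -176.9
shift now-axes [ -9.2  37.6 131.2] | rz 75.7 | shift after turn [ 34.2  18.1 131.2] | yaw now -5.5 q6 -0.54 tilt [-0.02 -0.02] tcp [ 575.1 -295.9  231.2]
```

View pics/b.png

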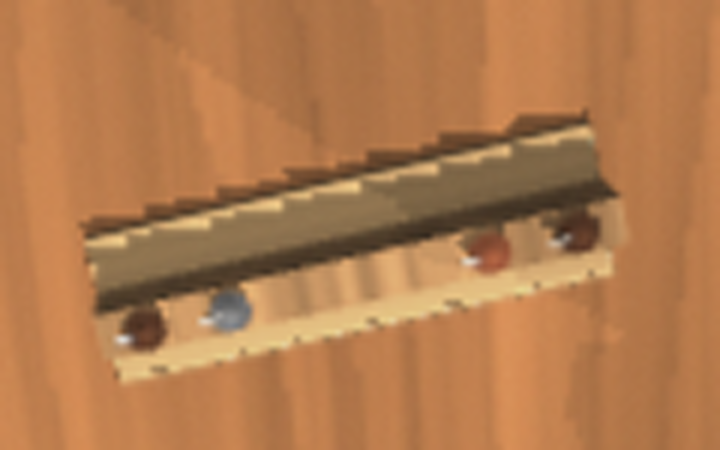

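Crop: bar foot corners (85,235),(590,122),(612,272),(120,380); free middle of the web at (363,275).

```bash
python3 - <<'E'
from h import *
w=dict(np.load("w5.npz")); o=np.array([290,130])
b=quad(w,np.array([(85,235),(590,122),(612,272),(120,380)])/6+o,.004); print("bar",b)
q=plane(w,np.array([(106,330),(621,220)])/6+o,.023)*1000; d=q[1]-q[0]
print("web",q.mean(0).round(1),np.hypot(*d).round(1),np.degrees(np.arctan2(d[1],d[0])).round(2))
C=-w["R"].T@w["t"]; print("cam",C.round(3))
togo([612.5,-309.5,100],11+90)
E
```

```text
bar (array([ 611.2, -312.1]), array([108.9,  33.3, 109. ,  33.5]), 7.43)
web [ 611.8 -311.7] 107.0 7.03
cam [ 0.583 -0.212  0.373]
shift now-axes [-10.   38.5 131.2] | rz 73.5 | shift after turn [ 34.1  20.4 131.2] | yaw now -5.5 q6 -0.54 tilt [-0.02 -0.02] tcp [ 575.1 -295.9  231.2]
```

```bash
python3 -m creep '[{"x":0,"y":0,"z":5,"rx":0,"ry":0,"rz":7,"grip":0.7},{"x":0,"y":0,"z":10,"rx":0,"ry":0,"rz":7,"grip":0.7},{"x":0,"y":0,"z":10,"rx":0,"ry":0,"rz":7,"grip":0.7},{"x":0,"y":0,"z":10,"rx":0,"ry":0,"rz":7,"grip":0.7},{"x":0,"y":0,"z":10,"rx":0,"ry":0,"rz":7,"grip":0.7},{"x":0,"y":0,"z":10,"rx":0,"ry":0,"rz":7,"grip":0.7},{"x":0,"y":0,"z":10,"rx":0,"ry":0,"rz":7,"grip":0.7},{"x":0,"y":0,"z":10,"rx":0,"ry":0,"rz":7,"grip":0.7},{"x":0,"y":0,"z":10,"rx":0,"ry":0,"rz":7,"grip":0.7},{"x":0,"y":0,"z":10,"rx":0,"ry":0,"rz":7,"grip":0.7}]' 30
python3 -m creep '[{"x":0,"y":0,"z":0,"rx":0,"ry":0,"rz":7,"grip":0.7},{"x":0,"y":0,"z":0,"rx":0,"ry":0,"rz":0,"grip":0.7},{"x":0,"y":0,"z":0,"rx":0,"ry":0,"rz":0,"grip":0.7},{"x":0,"y":0,"z":0,"rx":0,"ry":0,"rz":0,"grip":0.7},{"x":0,"y":0,"z":0,"rx":0,"ry":0,"rz":0,"grip":0.7},{"x":0,"y":0,"z":0,"rx":0,"ry":0,"rz":0,"grip":0.7},{"x":0,"y":0,"z":0,"rx":0,"ry":0,"rz":0,"grip":0.7},{"x":0,"y":0,"z":0,"rx":0,"ry":0,"rz":0,"grip":0.7},{"x":0,"y":0,"z":0,"rx":0,"ry":0,"rz":0,"grip":0.7},{"x":0,"y":0,"z":0,"rx":0,"ry":0,"rz":0,"grip":0.7}]' 30
python3 - <<'E'
from h import *
togo([611.8,-312.7,8],7.25+90)
w=optics.read_camera("wrist"); np.savez("w6.npz",**w); cv2.imwrite("pics/w6.png",w["color"])
E
```

```text
time: 13.15
eef_pos: [0.5755, -0.2952, 0.1356]
tcp_rot: [0.992, 0.124, 0.0, -0.0]
contact_force: [0.2, 0.1, -0.2]
opening: 0.7
finger_force: 0.0
time: 13.98
eef_pos: [0.5747, -0.2969, 0.1359]
tcp_rot: [0.998, 0.065, 0.0, 0.0]
contact_force: [-0.5, -0.4, 1.3]
opening: 0.701
finger_force: 0.0
shift now-axes [ 34.8  20.5 127.9] | rz 0.3 | shift after turn [ 34.9  20.3 127.9] | yaw now -82.5 q6 0.81 tilt [-0. -0.] tcp [ 574.7 -296.9  135.9]
```

```bash
python3 -m creep '[{"x":8.7,"y":5,"z":0,"rx":0,"ry":0,"rz":0.3,"grip":0.7},{"x":8.7,"y":5,"z":0,"rx":0,"ry":0,"rz":0,"grip":0.7},{"x":8.7,"y":5.2,"z":10,"rx":0,"ry":0,"rz":0,"grip":0.7},{"x":8.7,"y":5.2,"z":25,"rx":0,"ry":0,"rz":0,"grip":0.7},{"x":0,"y":0,"z":30,"rx":0,"ry":0,"rz":0,"grip":0.7},{"x":0,"y":0,"z":30,"rx":0,"ry":0,"rz":0,"grip":0.7},{"x":0,"y":0,"z":20,"rx":0,"ry":0,"rz":0,"grip":0.7},{"x":0,"y":0,"z":13,"rx":0,"ry":0,"rz":0,"grip":0.7},{"x":0,"y":0,"z":0,"rx":0,"ry":0,"rz":0,"grip":0.7},{"x":0,"y":0,"z":0,"rx":0,"ry":0,"rz":0,"grip":0.7}]' 30
python3 -m creep '[{"x":0,"y":0,"z":0,"rx":0,"ry":0,"rz":0,"grip":0},{"x":0,"y":0,"z":0,"rx":0,"ry":0,"rz":0,"grip":0},{"x":0,"y":0,"z":0,"rx":0,"ry":0,"rz":0,"grip":0},{"x":0,"y":0,"z":0,"rx":0,"ry":0,"rz":0,"grip":0},{"x":0,"y":0,"z":0,"rx":0,"ry":0,"rz":0,"grip":0},{"x":0,"y":0,"z":0,"rx":0,"ry":0,"rz":0,"grip":0},{"x":0,"y":0,"z":0,"rx":0,"ry":0,"rz":0,"grip":0},{"x":0,"y":0,"z":0,"rx":0,"ry":0,"rz":0,"grip":0},{"x":0,"y":0,"z":0,"rx":0,"ry":0,"rz":0,"grip":0},{"x":0,"y":0,"z":0,"rx":0,"ry":0,"rz":0,"grip":0}]' 30
```

```text
time: 14.87
eef_pos: [0.6117, -0.3127, 0.0076]
tcp_rot: [0.998, 0.063, -0.0, -0.0]
contact_force: [0.7, -0.6, 1.0]
opening: 0.7
finger_force: 0.0
time: 15.7
eef_pos: [0.6127, -0.3133, 0.0095]
tcp_rot: [0.998, 0.063, 0.001, 0.001]
contact_force: [-1.8, 0.3, 5.8]
opening: 0.106
finger_force: 30.7
```

```bash
python3 -m creep '[{"x":0,"y":0,"z":-8,"rx":0,"ry":0,"rz":0,"grip":0},{"x":0,"y":0,"z":-25,"rx":0,"ry":0,"rz":0,"grip":0},{"x":0,"y":0,"z":-25,"rx":0,"ry":0,"rz":-7,"grip":0},{"x":0,"y":0,"z":-25,"rx":0,"ry":0,"rz":-7,"grip":0},{"x":0,"y":0,"z":-25,"rx":0,"ry":0,"rz":-7,"grip":0},{"x":0,"y":0,"z":-25,"rx":0,"ry":0,"rz":-7,"grip":0},{"x":0,"y":0,"z":-25,"rx":0,"ry":0,"rz":-7,"grip":0},{"x":0,"y":0,"z":-20,"rx":0,"ry":0,"rz":-7,"grip":0},{"x":0,"y":0,"z":-10,"rx":0,"ry":0,"rz":-7,"grip":0},{"x":0,"y":0,"z":0,"rx":0,"ry":0,"rz":-7,"grip":0}]'
python3 -m creep '[{"x":0,"y":0,"z":0,"rx":0,"ry":0,"rz":-7,"grip":0},{"x":0,"y":0,"z":0,"rx":0,"ry":0,"rz":-7,"grip":0},{"x":0,"y":0,"z":0,"rx":0,"ry":0,"rz":-7,"grip":0},{"x":0,"y":0,"z":0,"rx":0,"ry":0,"rz":0,"grip":0},{"x":0,"y":0,"z":0,"rx":0,"ry":0,"rz":0,"grip":0},{"x":0,"y":0,"z":0,"rx":0,"ry":0,"rz":0,"grip":0},{"x":0,"y":0,"z":0,"rx":0,"ry":0,"rz":0,"grip":0},{"x":0,"y":0,"z":0,"rx":0,"ry":0,"rz":0,"grip":0},{"x":0,"y":0,"z":0,"rx":0,"ry":0,"rz":0,"grip":0},{"x":0,"y":0,"z":0,"rx":0,"ry":0,"rz":0,"grip":0}]'
python3 - <<'E'
from h import *
togo([644.1,-101.9,100],-5.5)
w=optics.read_camera("wrist"); np.savez("w7.npz",**w); cv2.imwrite("pics/w7.png",w["color"])
E
```

```text
time: 16.53
eef_pos: [0.613, -0.3134, 0.1999]
tcp_rot: [0.85, 0.527, 0.001, 0.003]
contact_force: [-0.8, -0.6, -0.3]
opening: 0.106
finger_force: 29.9
time: 17.37
eef_pos: [0.6118, -0.3127, 0.1958]
tcp_rot: [0.742, 0.67, -0.0, -0.0]
contact_force: [-0.3, 0.5, -0.7]
opening: 0.107
finger_force: 29.9
shift now-axes [213.   10.7  95.8] | rz -0.3 | shift after turn [212.9  11.9  95.8] | yaw now -5.8 q6 -0.52 tilt [-0.  0.] tcp [ 611.8 -312.7  195.8]
```

```bash
python3 -m creep '[{"x":30,"y":1.7,"z":0,"rx":0,"ry":0,"rz":-0.3,"grip":0},{"x":31,"y":1.7,"z":0,"rx":0,"ry":0,"rz":0,"grip":0},{"x":31,"y":1.7,"z":0,"rx":0,"ry":0,"rz":0,"grip":0},{"x":31,"y":1.7,"z":0,"rx":0,"ry":0,"rz":0,"grip":0},{"x":31,"y":1.7,"z":0,"rx":0,"ry":0,"rz":0,"grip":0},{"x":31,"y":1.7,"z":0,"rx":0,"ry":0,"rz":0,"grip":0},{"x":28,"y":1.7,"z":0,"rx":0,"ry":0,"rz":0,"grip":0},{"x":0,"y":0,"z":30,"rx":0,"ry":0,"rz":0,"grip":0},{"x":0,"y":0,"z":30,"rx":0,"ry":0,"rz":0,"grip":0},{"x":0,"y":0,"z":30,"rx":0,"ry":0,"rz":0,"grip":0}]'
python3 -m creep '[{"x":0,"y":0,"z":10,"rx":0,"ry":0,"rz":0,"grip":0},{"x":0,"y":0,"z":10,"rx":0,"ry":0,"rz":0,"grip":0},{"x":0,"y":0,"z":10,"rx":0,"ry":0,"rz":0,"grip":0},{"x":0,"y":0,"z":4,"rx":0,"ry":0,"rz":0,"grip":0},{"x":0,"y":0,"z":2,"rx":0,"ry":0,"rz":0,"grip":0},{"x":0,"y":0,"z":2,"rx":0,"ry":0,"rz":0,"grip":0},{"x":0,"y":0,"z":1,"rx":0,"ry":0,"rz":0,"grip":0},{"x":0,"y":0,"z":0,"rx":0,"ry":0,"rz":0,"grip":0},{"x":0,"y":0,"z":0,"rx":0,"ry":0,"rz":0,"grip":0},{"x":0,"y":0,"z":0,"rx":0,"ry":0,"rz":0,"grip":0}]'
```

```text
time: 18.25
eef_pos: [0.645, -0.101, 0.106]
tcp_rot: [0.74, 0.673, 0.001, 0.001]
contact_force: [0.2, 0.1, -0.9]
opening: 0.11
finger_force: 29.9
time: 19.08
eef_pos: [0.6446, -0.1019, 0.0675]
tcp_rot: [0.74, 0.672, 0.0, 0.0]
contact_force: [0.4, -0.1, -0.4]
opening: 0.106
finger_force: 29.9
```

```bash
python3 -m creep '[{"x":0,"y":0,"z":0.8,"rx":0,"ry":0,"rz":0,"grip":0},{"x":0,"y":0,"z":0.8,"rx":0,"ry":0,"rz":0,"grip":0},{"x":0,"y":0,"z":0,"rx":0,"ry":0,"rz":0,"grip":0},{"x":0,"y":0,"z":0,"rx":0,"ry":0,"rz":0,"grip":0.22},{"x":0,"y":0,"z":0,"rx":0,"ry":0,"rz":0,"grip":0.22},{"x":0,"y":0,"z":0,"rx":0,"ry":0,"rz":0,"grip":0.22},{"x":0,"y":0,"z":-10,"rx":0,"ry":0,"rz":0,"grip":0.22},{"x":0,"y":0,"z":-30,"rx":0,"ry":0,"rz":0,"grip":0.22},{"x":0,"y":0,"z":-30,"rx":0,"ry":0,"rz":0,"grip":0.22},{"x":0,"y":0,"z":-30,"rx":0,"ry":0,"rz":0,"grip":0.22}]'
python3 - <<'E'
from h import *
togo([470,-150,240],-5.5)
w=optics.read_camera("wrist"); np.savez("w7.npz",**w)
E
```

```text
time: 19.92
eef_pos: [0.6439, -0.1017, 0.1663]
tcp_rot: [0.74, 0.672, -0.0, -0.0]
contact_force: [1.0, 0.8, 0.5]
opening: 0.221
finger_force: 0.0
shift now-axes [ -64.7 -168.5  -73.6] | rz -0.0 | shift after turn [ -64.7 -168.5  -73.6] | yaw now -5.5 q6 -0.22 tilt [-0.01  0.06] tcp [ 643.9 -101.7  166.3]
```

```bash
python3 -m creep '[{"x":-14.1,"y":-18.1,"z":-10,"rx":0,"ry":0,"rz":0,"grip":0.22},{"x":-14.1,"y":-18.1,"z":-10,"rx":0,"ry":0,"rz":0,"grip":0.7},{"x":-14.1,"y":-18.1,"z":-10,"rx":0,"ry":0,"rz":0,"grip":0.7},{"x":-14.1,"y":-18.1,"z":-10,"rx":0,"ry":0,"rz":0,"grip":0.7},{"x":-14.1,"y":-18.1,"z":-10,"rx":0,"ry":0,"rz":0,"grip":0.7},{"x":-14.1,"y":-18.1,"z":-10,"rx":0,"ry":0,"rz":0,"grip":0.7},{"x":-14.1,"y":-18.1,"z":-10,"rx":0,"ry":0,"rz":0,"grip":0.7},{"x":-14.1,"y":-18.1,"z":-4,"rx":0,"ry":0,"rz":0,"grip":0.7},{"x":-14.1,"y":-18.1,"z":0,"rx":0,"ry":0,"rz":0,"grip":0.7},{"x":-14.1,"y":-18.1,"z":0,"rx":0,"ry":0,"rz":0,"grip":0.7}]'
python3 -m creep '[{"x":0,"y":0,"z":0,"rx":0,"ry":0,"rz":0,"grip":0.7},{"x":0,"y":0,"z":0,"rx":0,"ry":0,"rz":0,"grip":0.7},{"x":0,"y":0,"z":0,"rx":0,"ry":0,"rz":0,"grip":0.7},{"x":0,"y":0,"z":0,"rx":0,"ry":0,"rz":0,"grip":0.7},{"x":0,"y":0,"z":0,"rx":0,"ry":0,"rz":0,"grip":0.7},{"x":0,"y":0,"z":0,"rx":0,"ry":0,"rz":0,"grip":0.7},{"x":0,"y":0,"z":0,"rx":0,"ry":0,"rz":0,"grip":0.7},{"x":0,"y":0,"z":0,"rx":0,"ry":0,"rz":0,"grip":0.7},{"x":0,"y":0,"z":0,"rx":0,"ry":0,"rz":0,"grip":0.7},{"x":0,"y":0,"z":0,"rx":0,"ry":0,"rz":0,"grip":0.7}]'
python3 - <<'E'
from h import *
w=optics.read_camera("wrist"); np.savez("w8.npz",**w); cv2.imwrite("pics/w8.png",cv2.resize(w["color"],(800,500),interpolation=cv2.INTER_CUBIC))
for k in blobs(w,(0,0,140),(50,60,255),600,7):
    print(cv2.boundingRect(k),rect(w,k,.014),rect(w,k,.06))
togo([438,-145,100],98)
E
```

```text
time: 20.8
eef_pos: [0.4498, -0.2254, 0.2404]
tcp_rot: [0.74, 0.672, 0.0, 0.001]
contact_force: [0.5, -0.3, -0.5]
opening: 0.698
finger_force: 0.0
time: 21.63
eef_pos: [0.4506, -0.2247, 0.2392]
tcp_rot: [0.74, 0.672, -0.0, -0.0]
contact_force: [-0.6, 0.9, 0.8]
opening: 0.701
finger_force: 0.0
(235, 54, 134, 86) (438.7, -144.5, 147.5, 64.3, 8.13) (441.1, -143.9, 129.0, 56.2, 8.13)
(426, 0, 110, 124) (654.0, -129.6, 132.2, 128.4, -5.52) (629.5, -130.9, 115.6, 112.3, -5.52)
shift now-axes [ 78.2 -20.1 139.2] | rz 76.5 | shift after turn [ -1.4 -80.7 139.2] | yaw now -5.5 q6 -0.57 tilt [-0.    0.01] tcp [ 450.6 -224.8  239.2]
```

View pics/w8.png

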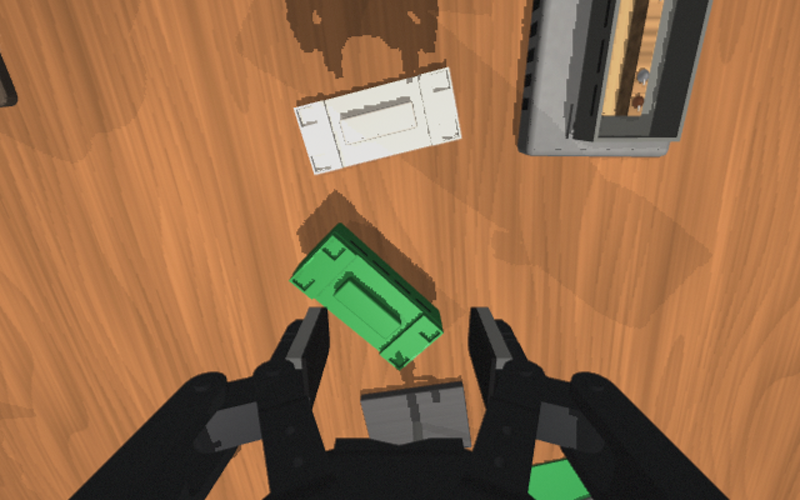

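Lid measured at (438.7,-144.5), yaw 8.1° (800‑px (378,120)); bar lies in the open box (640,60); green box (370,295) stays.

```bash
python3 -m creep '[{"x":19.7,"y":-4.9,"z":0,"rx":0,"ry":0,"rz":0,"grip":0.7},{"x":19.7,"y":-4.9,"z":0,"rx":0,"ry":0,"rz":0,"grip":0.7},{"x":19.7,"y":-4.9,"z":0,"rx":0,"ry":0,"rz":0,"grip":0.7},{"x":19.7,"y":-4.8,"z":0,"rx":0,"ry":0,"rz":0,"grip":0.7},{"x":0,"y":0,"z":15,"rx":0,"ry":0,"rz":7,"grip":0.7},{"x":0,"y":0,"z":15,"rx":0,"ry":0,"rz":7,"grip":0.7},{"x":0,"y":0,"z":15,"rx":0,"ry":0,"rz":7,"grip":0.7},{"x":0,"y":0,"z":15,"rx":0,"ry":0,"rz":7,"grip":0.7},{"x":0,"y":0,"z":15,"rx":0,"ry":0,"rz":7,"grip":0.7},{"x":0,"y":0,"z":15,"rx":0,"ry":0,"rz":7,"grip":0.7}]' 35
python3 -m creep '[{"x":0,"y":0,"z":10,"rx":0,"ry":0,"rz":7,"grip":0.7},{"x":0,"y":0,"z":10,"rx":0,"ry":0,"rz":7,"grip":0.7},{"x":0,"y":0,"z":10,"rx":0,"ry":0,"rz":7,"grip":0.7},{"x":0,"y":0,"z":10,"rx":0,"ry":0,"rz":7,"grip":0.7},{"x":0,"y":0,"z":0,"rx":0,"ry":0,"rz":6.4,"grip":0.7},{"x":0,"y":0,"z":0,"rx":0,"ry":0,"rz":0,"grip":0.7},{"x":0,"y":0,"z":0,"rx":0,"ry":0,"rz":0,"grip":0.7},{"x":0,"y":0,"z":0,"rx":0,"ry":0,"rz":0,"grip":0.7},{"x":0,"y":0,"z":0,"rx":0,"ry":0,"rz":0,"grip":0.7},{"x":0,"y":0,"z":0,"rx":0,"ry":0,"rz":0,"grip":0.7}]' 35
python3 - <<'E'
from h import *
togo([438.7,-144.5,14],98.13)
w=optics.read_camera("wrist"); np.savez("w9.npz",**w); cv2.imwrite("pics/w9.png",w["color"])
E
```

```text
time: 22.52
eef_pos: [0.4387, -0.1445, 0.1487]
tcp_rot: [0.933, 0.36, 0.0, 0.0]
contact_force: [-0.8, -0.5, 0.9]
opening: 0.697
finger_force: 0.0
time: 23.35
eef_pos: [0.439, -0.1447, 0.1097]
tcp_rot: [0.997, 0.071, 0.0, 0.0]
contact_force: [-0.3, 0.1, -0.1]
opening: 0.701
finger_force: 0.0
shift now-axes [-0.3 -0.3 95.7] | rz 0.0 | shift after turn [-0.3 -0.3 95.7] | yaw now -81.8 q6 0.89 tilt [-0.04 -0.03] tcp [ 439.  -144.7  109.7]
```

```bash
python3 -m creep '[{"x":0,"y":0,"z":20,"rx":0,"ry":0,"rz":0,"grip":0.7},{"x":0,"y":0,"z":20,"rx":0,"ry":0,"rz":0,"grip":0.7},{"x":0,"y":0,"z":20,"rx":0,"ry":0,"rz":0,"grip":0.7},{"x":0,"y":0,"z":20,"rx":0,"ry":0,"rz":0,"grip":0.7},{"x":0,"y":0,"z":10,"rx":0,"ry":0,"rz":0,"grip":0.7},{"x":0,"y":0,"z":5.5,"rx":0,"ry":0,"rz":0,"grip":0.7},{"x":0,"y":0,"z":0,"rx":0,"ry":0,"rz":0,"grip":0.7},{"x":0,"y":0,"z":0,"rx":0,"ry":0,"rz":0,"grip":0.1},{"x":0,"y":0,"z":0,"rx":0,"ry":0,"rz":0,"grip":0.1},{"x":0,"y":0,"z":0,"rx":0,"ry":0,"rz":0,"grip":0.1}]' 35
python3 -m creep '[{"x":0,"y":0,"z":0,"rx":0,"ry":0,"rz":0,"grip":0.1},{"x":0,"y":0,"z":0,"rx":0,"ry":0,"rz":0,"grip":0.1},{"x":0,"y":0,"z":0,"rx":0,"ry":0,"rz":0,"grip":0.1},{"x":0,"y":0,"z":0,"rx":0,"ry":0,"rz":0,"grip":0.1},{"x":0,"y":0,"z":0,"rx":0,"ry":0,"rz":0,"grip":0.1},{"x":0,"y":0,"z":0,"rx":0,"ry":0,"rz":0,"grip":0.1},{"x":0,"y":0,"z":0,"rx":0,"ry":0,"rz":0,"grip":0.1},{"x":0,"y":0,"z":0,"rx":0,"ry":0,"rz":0,"grip":0.1},{"x":0,"y":0,"z":0,"rx":0,"ry":0,"rz":0,"grip":0.1},{"x":0,"y":0,"z":0,"rx":0,"ry":0,"rz":0,"grip":0.1}]' 35
python3 -c "
from h import *
togo([438.7,-144.5,14],98.13)"
```

```text
time: 24.23
eef_pos: [0.4397, -0.1451, 0.0149]
tcp_rot: [0.997, 0.071, 0.001, 0.001]
contact_force: [-0.8, -4.2, 0.8]
opening: 0.279
finger_force: 1.6
time: 25.07
eef_pos: [0.4398, -0.1451, 0.0151]
tcp_rot: [0.997, 0.071, 0.001, 0.001]
contact_force: [-1.1, 0.3, 7.2]
opening: 0.267
finger_force: 35.0
shift now-axes [-1.  -0.8  1.1] | rz -0.0 | shift after turn [-1.  -0.8  1.1] | yaw now -81.9 q6 0.89 tilt [-0.11 -0.09] tcp [ 439.8 -145.1   15.1]
```

```bash
python3 -m creep '[{"x":0,"y":0,"z":-10,"rx":0,"ry":0,"rz":0,"grip":0.1},{"x":0,"y":0,"z":-20,"rx":0,"ry":0,"rz":0,"grip":0.1},{"x":0,"y":0,"z":-25,"rx":0,"ry":0,"rz":-7,"grip":0.1},{"x":0,"y":0,"z":-25,"rx":0,"ry":0,"rz":-7,"grip":0.1},{"x":0,"y":0,"z":-25,"rx":0,"ry":0,"rz":-7,"grip":0.1},{"x":0,"y":0,"z":-25,"rx":0,"ry":0,"rz":-7,"grip":0.1},{"x":0,"y":0,"z":-25,"rx":0,"ry":0,"rz":-7,"grip":0.1},{"x":0,"y":0,"z":-20,"rx":0,"ry":0,"rz":-7,"grip":0.1},{"x":0,"y":0,"z":-10,"rx":0,"ry":0,"rz":-7,"grip":0.1},{"x":0,"y":0,"z":0,"rx":0,"ry":0,"rz":-7,"grip":0.1}]'
python3 -m creep '[{"x":0,"y":0,"z":0,"rx":0,"ry":0,"rz":-7,"grip":0.1},{"x":0,"y":0,"z":0,"rx":0,"ry":0,"rz":-7,"grip":0.1},{"x":0,"y":0,"z":0,"rx":0,"ry":0,"rz":-6.4,"grip":0.1},{"x":0,"y":0,"z":0,"rx":0,"ry":0,"rz":0,"grip":0.1},{"x":0,"y":0,"z":0,"rx":0,"ry":0,"rz":0,"grip":0.1},{"x":0,"y":0,"z":0,"rx":0,"ry":0,"rz":0,"grip":0.1},{"x":0,"y":0,"z":0,"rx":0,"ry":0,"rz":0,"grip":0.1},{"x":0,"y":0,"z":0,"rx":0,"ry":0,"rz":0,"grip":0.1},{"x":0,"y":0,"z":0,"rx":0,"ry":0,"rz":0,"grip":0.1},{"x":0,"y":0,"z":0,"rx":0,"ry":0,"rz":0,"grip":0.1}]'
python3 - <<'E'
from h import *
w=optics.read_camera("wrist"); np.savez("w10.npz",**w); cv2.imwrite("pics/w10.png",w["color"])
st=ctrl.get_state();R=Ro.from_quat(st["tcp_rot"]).as_matrix()
for k in blobs(w,(0,0,130),(50,60,255),600,7):
    bb=cv2.boundingRect(k); print(bb)
    # top two corners of the blob (far end of lid)
    ap=cv2.approxPolyDP(k,6,True).reshape(-1,2); print(ap.tolist())
    z=st["eef_pos"][2]-.0011
    for p in plane(w,ap,z)[:8]: print((R.T@(np.r_[p,st["eef_pos"][2]]-st["eef_pos"])*1000).round(1))
togo([644.1,-101.9,150],-5.5)
E
```

```text
time: 25.9
eef_pos: [0.4399, -0.1452, 0.2025]
tcp_rot: [0.846, 0.533, 0.001, 0.003]
contact_force: [-0.6, -0.1, -1.3]
opening: 0.265
finger_force: 34.5
time: 26.73
eef_pos: [0.4387, -0.1445, 0.1987]
tcp_rot: [0.74, 0.672, -0.0, -0.0]
contact_force: [-0.4, 0.0, -0.4]
opening: 0.266
finger_force: 34.4
(252, 117, 134, 239)
[[383, 117], [252, 118], [264, 268], [285, 239], [297, 240], [289, 349], [322, 355], [349, 348], [339, 242], [352, 239], [373, 271]]
[74.2 29.7 -0. ]
[ 73.8 -31.7   0. ]
[ -7.7 -31.1   0. ]
[ 10.4 -18.6   0. ]
[  9.8 -12.2   0. ]
[-66.3 -19.1   0. ]
[-71.2   1.6  -0. ]
[-65.5  18.4  -0. ]
(511, 0, 120, 177)
[[617, 0], [578, 0], [577, 19], [544, 19], [512, 176], [542, 41], [575, 51], [546, 173], [580, 48], [576, 37], [544, 37], [545, 22], [627, 21], [628, 28], [630, 18], [614, 17]]
[121.4 123.8  -0. ]
[121.4 107.6  -0. ]
[114.5 109.1  -0. ]
[114.5  95.1  -0. ]
[45.5 96.3 -0. ]
[106.1  96.4  -0. ]
[102.2 111.8  -0. ]
[ 47.1 112.9  -0. ]
(447, 0, 55, 201)
[[501, 0], [476, 0], [447, 200], [493, 200], [475, 181]]
[121.4  75.5  -0. ]
[121.4  65.1  -0. ]
[32.7 65.6 -0. ]
[32.7 89.3 -0. ]
[42.9 78.2 -0. ]
(227, 0, 180, 73)
[[227, 0], [229, 60], [397, 71], [406, 0]]
[121.5 -38.6   0. ]
[ 98.7 -40.    0. ]
[94.1 34.6 -0. ]
[121.5  36.   -0. ]
shift now-axes [ 62.2 200.4  48.7] | rz -0.0 | shift after turn [ 62.1 200.4  48.7] | yaw now -5.5 q6 -0.44 tilt [-0.    0.01] tcp [ 438.7 -144.5  198.7]
```

```bash
python3 -m creep '[{"x":8.9,"y":28.6,"z":0,"rx":0,"ry":0,"rz":0,"grip":0.1},{"x":8.9,"y":28.6,"z":0,"rx":0,"ry":0,"rz":0,"grip":0.1},{"x":8.9,"y":28.6,"z":0,"rx":0,"ry":0,"rz":0,"grip":0.1},{"x":8.9,"y":28.6,"z":0,"rx":0,"ry":0,"rz":0,"grip":0.1},{"x":8.8,"y":28.7,"z":0,"rx":0,"ry":0,"rz":0,"grip":0.1},{"x":8.8,"y":28.7,"z":0,"rx":0,"ry":0,"rz":0,"grip":0.1},{"x":8.8,"y":28.7,"z":0,"rx":0,"ry":0,"rz":0,"grip":0.1},{"x":0,"y":0,"z":25,"rx":0,"ry":0,"rz":0,"grip":0.1},{"x":0,"y":0,"z":25,"rx":0,"ry":0,"rz":0,"grip":0.1},{"x":0,"y":0,"z":25,"rx":0,"ry":0,"rz":0,"grip":0.1}]'
python3 -m creep '[{"x":0,"y":0,"z":10,"rx":0,"ry":0,"rz":0,"grip":0.1},{"x":0,"y":0,"z":3,"rx":0,"ry":0,"rz":0,"grip":0.1},{"x":0,"y":0,"z":0,"rx":0,"ry":0,"rz":0,"grip":0.1},{"x":0,"y":0,"z":0,"rx":0,"ry":0,"rz":0,"grip":0.1},{"x":0,"y":0,"z":0,"rx":0,"ry":0,"rz":0,"grip":0.1},{"x":0,"y":0,"z":0,"rx":0,"ry":0,"rz":0,"grip":0.1},{"x":0,"y":0,"z":0,"rx":0,"ry":0,"rz":0,"grip":0.1},{"x":0,"y":0,"z":0,"rx":0,"ry":0,"rz":0,"grip":0.1},{"x":0,"y":0,"z":0,"rx":0,"ry":0,"rz":0,"grip":0.1},{"x":0,"y":0,"z":0,"rx":0,"ry":0,"rz":0,"grip":0.1}]'
python3 -c "
from h import *
togo([644.2,-102.1,101],-5.5)"
```

```text
time: 27.62
eef_pos: [0.6451, -0.1018, 0.123]
tcp_rot: [0.74, 0.673, 0.0, 0.0]
contact_force: [-0.5, 0.4, -0.5]
opening: 0.264
finger_force: 34.6
time: 28.45
eef_pos: [0.6443, -0.102, 0.111]
tcp_rot: [0.74, 0.672, 0.0, 0.0]
contact_force: [0.3, -0.4, -0.4]
opening: 0.268
finger_force: 34.6
shift now-axes [-0.1 -0.1 10. ] | rz 0.0 | shift after turn [-0.1 -0.1 10. ] | yaw now -5.5 q6 -0.22 tilt [ 0.   -0.02] tcp [ 644.3 -102.   111. ]
```

```bash
python3 -m creep '[{"x":0,"y":0,"z":1,"rx":0,"ry":0,"rz":0,"grip":0.1},{"x":0,"y":0,"z":1,"rx":0,"ry":0,"rz":0,"grip":0.1},{"x":0,"y":0,"z":1,"rx":0,"ry":0,"rz":0,"grip":0.1},{"x":0,"y":0,"z":1,"rx":0,"ry":0,"rz":0,"grip":0.1},{"x":0,"y":0,"z":1,"rx":0,"ry":0,"rz":0,"grip":0.1},{"x":0,"y":0,"z":1,"rx":0,"ry":0,"rz":0,"grip":0.1},{"x":0,"y":0,"z":1,"rx":0,"ry":0,"rz":0,"grip":0.1},{"x":0,"y":0,"z":0,"rx":0,"ry":0,"rz":0,"grip":0.1},{"x":0,"y":0,"z":0,"rx":0,"ry":0,"rz":0,"grip":0.1},{"x":0,"y":0,"z":0,"rx":0,"ry":0,"rz":0,"grip":0.1}]'
python3 -m creep '[{"x":0,"y":0,"z":1,"rx":0,"ry":0,"rz":0,"grip":0.1},{"x":0,"y":0,"z":1,"rx":0,"ry":0,"rz":0,"grip":0.1},{"x":0,"y":0,"z":1,"rx":0,"ry":0,"rz":0,"grip":0.1},{"x":0,"y":0,"z":0,"rx":0,"ry":0,"rz":0,"grip":0.1},{"x":0,"y":0,"z":0,"rx":0,"ry":0,"rz":0,"grip":0.1},{"x":0,"y":0,"z":0,"rx":0,"ry":0,"rz":0,"grip":0.1},{"x":0,"y":0,"z":0,"rx":0,"ry":0,"rz":0,"grip":0.1},{"x":0,"y":0,"z":0,"rx":0,"ry":0,"rz":0,"grip":0.1},{"x":0,"y":0,"z":0,"rx":0,"ry":0,"rz":0,"grip":0.1},{"x":0,"y":0,"z":0,"rx":0,"ry":0,"rz":0,"grip":0.1}]'
```

```text
time: 29.28
eef_pos: [0.6442, -0.102, 0.1037]
tcp_rot: [0.74, 0.672, 0.0, -0.0]
contact_force: [-0.3, 0.1, -0.8]
opening: 0.266
finger_force: 34.6
time: 30.12
eef_pos: [0.6443, -0.102, 0.1012]
tcp_rot: [0.74, 0.672, 0.0, 0.0]
contact_force: [-1.8, 0.5, 4.0]
opening: 0.263
finger_force: 35.1
```

```bash
python3 -m creep '[{"x":0,"y":0,"z":0,"rx":0,"ry":0,"rz":0,"grip":0.6},{"x":0,"y":0,"z":0,"rx":0,"ry":0,"rz":0,"grip":0.6},{"x":0,"y":0,"z":-5,"rx":0,"ry":0,"rz":0,"grip":0.6},{"x":0,"y":0,"z":-15,"rx":0,"ry":0,"rz":0,"grip":1},{"x":0,"y":0,"z":-30,"rx":0,"ry":0,"rz":0,"grip":1},{"x":0,"y":0,"z":-35,"rx":0,"ry":0,"rz":0,"grip":1},{"x":0,"y":0,"z":-35,"rx":0,"ry":0,"rz":0,"grip":1},{"x":0,"y":0,"z":-20,"rx":0,"ry":0,"rz":0,"grip":1},{"x":0,"y":0,"z":0,"rx":0,"ry":0,"rz":0,"grip":1},{"x":0,"y":0,"z":0,"rx":0,"ry":0,"rz":0,"grip":1}]' 45
python3 - <<'E'
from h import *
w=optics.read_camera("wrist"); np.savez("w11.npz",**w); cv2.imwrite("pics/w11.png",w["color"])
for k in blobs(w,(0,0,185),(50,60,255),600,7):
    print(cv2.boundingRect(k),rect(w,k,.100),rect(w,k,.06))
togo([465,-90,240],-5.5)
E
```

```text
time: 30.95
eef_pos: [0.645, -0.1023, 0.2427]
tcp_rot: [0.74, 0.672, 0.001, 0.002]
contact_force: [-0.1, -0.0, -1.5]
opening: 1.001
finger_force: 0.0
(552, 140, 60, 189) (921.2, -200.6, 229.5, 29.4, -89.03) (959.0, -226.3, 261.7, 33.5, -89.03)
(283, 106, 69, 141) (643.9, -101.8, 145.6, 63.7, 84.46) (642.7, -113.7, 166.0, 72.7, 84.46)
(591, 93, 33, 43) (920.3, -62.0, 38.4, 25.8, -88.78) (958.0, -68.3, 43.8, 29.4, -88.78)
(44, 64, 153, 72) (474.1, -7.5, 129.0, 55.6, -8.77) (449.0, -6.1, 147.2, 63.4, -8.77)
shift now-axes [  -5.3 -179.3    0.3] | rz 0.0 | shift after turn [  -5.3 -179.3    0.3] | yaw now -5.5 q6 -0.22 tilt [-0.    0.01] tcp [ 644.  -101.9  240.3]
```

```bash
python3 -m creep '[{"x":11,"y":-29.2,"z":0,"rx":0,"ry":0,"rz":0,"grip":1},{"x":11,"y":-29.2,"z":0,"rx":0,"ry":0,"rz":0,"grip":1},{"x":11,"y":-29.2,"z":0,"rx":0,"ry":0,"rz":0,"grip":1},{"x":11,"y":-29.2,"z":0,"rx":0,"ry":0,"rz":0,"grip":1},{"x":10.9,"y":-29.2,"z":0,"rx":0,"ry":0,"rz":0,"grip":1},{"x":10.9,"y":-29.2,"z":0,"rx":0,"ry":0,"rz":0,"grip":1},{"x":10.9,"y":-29.2,"z":0,"rx":0,"ry":0,"rz":0,"grip":1},{"x":0,"y":0,"z":10,"rx":0,"ry":0,"rz":-7,"grip":1},{"x":0,"y":0,"z":10,"rx":0,"ry":0,"rz":-7,"grip":1},{"x":0,"y":0,"z":10,"rx":0,"ry":0,"rz":-7,"grip":1}]' 45
python3 -m creep '[{"x":0,"y":0,"z":10,"rx":0,"ry":0,"rz":-7,"grip":1},{"x":0,"y":0,"z":10,"rx":0,"ry":0,"rz":-7,"grip":1},{"x":0,"y":0,"z":10,"rx":0,"ry":0,"rz":-7,"grip":1},{"x":0,"y":0,"z":10,"rx":0,"ry":0,"rz":-7,"grip":1},{"x":0,"y":0,"z":10,"rx":0,"ry":0,"rz":-7,"grip":1},{"x":0,"y":0,"z":10,"rx":0,"ry":0,"rz":-7,"grip":1},{"x":0,"y":0,"z":10,"rx":0,"ry":0,"rz":-7,"grip":1},{"x":0,"y":0,"z":0,"rx":0,"ry":0,"rz":-7,"grip":1},{"x":0,"y":0,"z":0,"rx":0,"ry":0,"rz":-7,"grip":1},{"x":0,"y":0,"z":0,"rx":0,"ry":0,"rz":-2.7,"grip":1}]'
python3 -m creep '[{"x":0,"y":0,"z":0,"rx":0,"ry":0,"rz":0,"grip":1},{"x":0,"y":0,"z":0,"rx":0,"ry":0,"rz":0,"grip":1},{"x":0,"y":0,"z":0,"rx":0,"ry":0,"rz":0,"grip":1},{"x":0,"y":0,"z":0,"rx":0,"ry":0,"rz":0,"grip":1},{"x":0,"y":0,"z":0,"rx":0,"ry":0,"rz":0,"grip":1},{"x":0,"y":0,"z":0,"rx":0,"ry":0,"rz":0,"grip":1},{"x":0,"y":0,"z":0,"rx":0,"ry":0,"rz":0,"grip":1},{"x":0,"y":0,"z":0,"rx":0,"ry":0,"rz":0,"grip":1},{"x":0,"y":0,"z":0,"rx":0,"ry":0,"rz":0,"grip":1},{"x":0,"y":0,"z":0,"rx":0,"ry":0,"rz":0,"grip":1}]'
python3 - <<'E'
from h import *
togo([447.9,-6,21],81.2)
w=optics.read_camera("wrist"); np.savez("w12.npz",**w); cv2.imwrite("pics/w12.png",w["color"])
st=ctrl.get_state();R=Ro.from_quat(st["tcp_rot"]).as_matrix()
for k in blobs(w,(0,0,140),(50,60,255),600,7):
    print(cv2.boundingRect(k),rect(w,k,.06))
E
```

```text
time: 31.83
eef_pos: [0.4464, -0.0055, 0.2082]
tcp_rot: [0.603, 0.798, -0.001, -0.001]
contact_force: [0.3, 0.0, -0.2]
opening: 0.996
finger_force: 0.0
time: 32.67
eef_pos: [0.4461, -0.0056, 0.1378]
tcp_rot: [0.074, 0.997, 0.0, -0.003]
contact_force: [-0.9, 0.3, -0.5]
opening: 1.0
finger_force: 0.0
time: 33.5
eef_pos: [0.4482, -0.0061, 0.1408]
tcp_rot: [0.077, 0.997, -0.0, 0.0]
contact_force: [-0.3, -0.3, 0.5]
opening: 1.0
finger_force: 0.0
shift now-axes [  0.3   0.  119.8] | rz -0.0 | shift after turn [  0.3   0.  119.8] | yaw now 81.2 q6 -1.66 tilt [0.01 0.  ] tcp [448.2  -6.1 140.8]
(219, 322, 201, 47) (593.6, -27.9, 190.2, 57.3, 81.14)
(274, 109, 89, 173) (447.9, -6.1, 146.7, 64.1, -8.85)
(495, 50, 108, 202) (440.9, 169.8, 147.6, 68.6, 0.79)
```

```bash
python3 -m creep '[{"x":0,"y":0,"z":20,"rx":0,"ry":0,"rz":0,"grip":1},{"x":0,"y":0,"z":25,"rx":0,"ry":0,"rz":0,"grip":1},{"x":0,"y":0,"z":25,"rx":0,"ry":0,"rz":0,"grip":1},{"x":0,"y":0,"z":25,"rx":0,"ry":0,"rz":0,"grip":1},{"x":0,"y":0,"z":15,"rx":0,"ry":0,"rz":0,"grip":1},{"x":0,"y":0,"z":10,"rx":0,"ry":0,"rz":0,"grip":1},{"x":0,"y":0,"z":0,"rx":0,"ry":0,"rz":0,"grip":1},{"x":0,"y":0,"z":0,"rx":0,"ry":0,"rz":0,"grip":0.5},{"x":0,"y":0,"z":0,"rx":0,"ry":0,"rz":0,"grip":0.5},{"x":0,"y":0,"z":0,"rx":0,"ry":0,"rz":0,"grip":0.5}]' 70
python3 -m creep '[{"x":0,"y":0,"z":0,"rx":0,"ry":0,"rz":0,"grip":0.5},{"x":0,"y":0,"z":0,"rx":0,"ry":0,"rz":0,"grip":0.5},{"x":0,"y":0,"z":0,"rx":0,"ry":0,"rz":0,"grip":0.5},{"x":0,"y":0,"z":0,"rx":0,"ry":0,"rz":0,"grip":0.5},{"x":0,"y":0,"z":0,"rx":0,"ry":0,"rz":0,"grip":0.5},{"x":0,"y":0,"z":0,"rx":0,"ry":0,"rz":0,"grip":0.5},{"x":0,"y":0,"z":0,"rx":0,"ry":0,"rz":0,"grip":0.5},{"x":0,"y":0,"z":0,"rx":0,"ry":0,"rz":0,"grip":0.5},{"x":0,"y":0,"z":0,"rx":0,"ry":0,"rz":0,"grip":0.5},{"x":0,"y":0,"z":0,"rx":0,"ry":0,"rz":0,"grip":0.5}]'
python3 -c "
from h import *
togo([644.2,-102,240],-5.5)"
```

```text
time: 34.38
eef_pos: [0.4497, -0.0064, 0.0224]
tcp_rot: [0.077, 0.997, -0.0, 0.002]
contact_force: [0.3, -0.9, -1.5]
opening: 0.756
finger_force: 77.7
time: 35.22
eef_pos: [0.4496, -0.0064, 0.0223]
tcp_rot: [0.077, 0.997, -0.0, 0.002]
contact_force: [-0.5, -0.7, 5.9]
opening: 0.754
finger_force: 78.8
shift now-axes [-207.6  -64.7 -217. ] | rz 86.7 | shift after turn [ -77.2  202.8 -217.5] | yaw now 81.2 q6 -1.66 tilt [0.18 0.01] tcp [449.6  -6.4  22.3]
```

```bash
python3 -m creep '[{"x":0,"y":0,"z":-10,"rx":0,"ry":0,"rz":0,"grip":0.5},{"x":0,"y":0,"z":-20,"rx":0,"ry":0,"rz":0,"grip":0.5},{"x":0,"y":0,"z":-30,"rx":0,"ry":0,"rz":0,"grip":0.5},{"x":0,"y":0,"z":-30,"rx":0,"ry":0,"rz":5,"grip":0.5},{"x":0,"y":0,"z":-30,"rx":0,"ry":0,"rz":7,"grip":0.5},{"x":0,"y":0,"z":-30,"rx":0,"ry":0,"rz":7,"grip":0.5},{"x":0,"y":0,"z":-30,"rx":0,"ry":0,"rz":7,"grip":0.5},{"x":0,"y":0,"z":-25,"rx":0,"ry":0,"rz":7,"grip":0.5},{"x":0,"y":0,"z":-13,"rx":0,"ry":0,"rz":7,"grip":0.5},{"x":0,"y":0,"z":0,"rx":0,"ry":0,"rz":7,"grip":0.5}]'
python3 -m creep '[{"x":0,"y":0,"z":0,"rx":0,"ry":0,"rz":7,"grip":0.5},{"x":0,"y":0,"z":0,"rx":0,"ry":0,"rz":7,"grip":0.5},{"x":0,"y":0,"z":0,"rx":0,"ry":0,"rz":7,"grip":0.5},{"x":0,"y":0,"z":0,"rx":0,"ry":0,"rz":7,"grip":0.5},{"x":0,"y":0,"z":0,"rx":0,"ry":0,"rz":7,"grip":0.5},{"x":0,"y":0,"z":0,"rx":0,"ry":0,"rz":4.7,"grip":0.5},{"x":0,"y":0,"z":0,"rx":0,"ry":0,"rz":0,"grip":0.5},{"x":0,"y":0,"z":0,"rx":0,"ry":0,"rz":0,"grip":0.5},{"x":0,"y":0,"z":0,"rx":0,"ry":0,"rz":0,"grip":0.5},{"x":0,"y":0,"z":0,"rx":0,"ry":0,"rz":0,"grip":0.5}]'
cat >> h.py <<'E'
def inhand(w,ztop,vmin=120):
    "white far end of the thing held: corners in tool axes, at height ztop above TCP (m)"
    st=ctrl.get_state();R=Ro.from_quat(st["tcp_rot"]).as_matrix()
    for k in blobs(w,(0,0,vmin),(50,60,255),3000,7):
        bb=cv2.boundingRect(k)
        if not 200<bb[0]+bb[2]/2<440: continue
        ap=cv2.approxPolyDP(k,6,True).reshape(-1,2)
        q=plane(w,ap,st["eef_pos"][2]+ztop)
        print(bb,[(ap[i].tolist(),(R.T@(np.r_[p,st["eef_pos"][2]]-st["eef_pos"])*1000).round(1)[:2].tolist()) for i,p in enumerate(q)])
E
python3 - <<'E'
from h import *
w=optics.read_camera("wrist"); np.savez("w13.npz",**w); cv2.imwrite("pics/w13.png",w["color"])
inhand(w,.0377)
togo([644.2,-102,240],-5.5)
E
```

```text
time: 36.05
eef_pos: [0.4494, -0.0063, 0.243]
tcp_rot: [0.471, 0.882, 0.001, 0.003]
contact_force: [0.8, -0.2, -2.1]
opening: 0.755
finger_force: 78.0
time: 36.88
eef_pos: [0.4478, -0.006, 0.2386]
tcp_rot: [0.74, 0.673, -0.0, -0.0]
contact_force: [-0.7, 0.1, -2.1]
opening: 0.756
finger_force: 78.0
(227, 125, 184, 237) [([228, 125], [74.5, -31.8]), ([256, 359], [-31.0, -29.5]), ([269, 350], [-25.7, -23.2]), ([369, 350], [-25.6, 22.3]), ([380, 361], [-32.2, 27.8]), ([410, 125], [74.5, 30.9])]
(217, 0, 159, 36) [([217, 0], [111.6, -31.4]), ([223, 35], [102.2, -30.6]), ([375, 16], [107.4, 16.8]), ([374, 0], [111.6, 16.2])]
shift now-axes [-76.9 204.5  -1.4] | rz 0.1 | shift after turn [-76.7 204.5  -1.4] | yaw now -5.4 q6 -0.15 tilt [-0.    0.02] tcp [447.9  -6.  238.6]
```

```bash
python3 -m creep '[{"x":-9.6,"y":25.5,"z":0,"rx":0,"ry":0,"rz":0.1,"grip":0.5},{"x":-9.6,"y":25.5,"z":0,"rx":0,"ry":0,"rz":0,"grip":0.5},{"x":-9.6,"y":25.5,"z":0,"rx":0,"ry":0,"rz":0,"grip":0.5},{"x":-9.6,"y":25.5,"z":0,"rx":0,"ry":0,"rz":0,"grip":0.5},{"x":-9.6,"y":25.5,"z":0,"rx":0,"ry":0,"rz":0,"grip":0.5},{"x":-9.6,"y":25.6,"z":0,"rx":0,"ry":0,"rz":0,"grip":0.5},{"x":-9.6,"y":25.6,"z":0,"rx":0,"ry":0,"rz":0,"grip":0.5},{"x":-9.6,"y":25.7,"z":0,"rx":0,"ry":0,"rz":0,"grip":0.5},{"x":0,"y":0,"z":20,"rx":0,"ry":0,"rz":0,"grip":0.5},{"x":0,"y":0,"z":25,"rx":0,"ry":0,"rz":0,"grip":0.5}]'
python3 -m creep '[{"x":0,"y":0,"z":25,"rx":0,"ry":0,"rz":0,"grip":0.5},{"x":0,"y":0,"z":20,"rx":0,"ry":0,"rz":0,"grip":0.5},{"x":0,"y":0,"z":10,"rx":0,"ry":0,"rz":0,"grip":0.5},{"x":0,"y":0,"z":5,"rx":0,"ry":0,"rz":0,"grip":0.5},{"x":0,"y":0,"z":0,"rx":0,"ry":0,"rz":0,"grip":0.5},{"x":0,"y":0,"z":0,"rx":0,"ry":0,"rz":0,"grip":0.5},{"x":0,"y":0,"z":0,"rx":0,"ry":0,"rz":0,"grip":0.5},{"x":0,"y":0,"z":0,"rx":0,"ry":0,"rz":0,"grip":0.5},{"x":0,"y":0,"z":0,"rx":0,"ry":0,"rz":0,"grip":0.5},{"x":0,"y":0,"z":0,"rx":0,"ry":0,"rz":0,"grip":0.5}]'
python3 -c "
from h import *
togo([644.1,-102.1,117.3],-5.5)"
```

```text
time: 37.77
eef_pos: [0.6471, -0.1039, 0.1959]
tcp_rot: [0.741, 0.672, 0.002, 0.003]
contact_force: [-0.1, -0.9, -2.0]
opening: 0.759
finger_force: 78.3
time: 38.6
eef_pos: [0.6445, -0.1025, 0.1348]
tcp_rot: [0.741, 0.672, 0.0, 0.001]
contact_force: [-0.2, 0.2, -2.7]
opening: 0.758
finger_force: 78.2
shift now-axes [ 0.4 -0.5 17.5] | rz -0.1 | shift after turn [ 0.4 -0.5 17.5] | yaw now -5.6 q6 -0.22 tilt [ 0.02 -0.09] tcp [ 644.5 -102.5  134.8]
```

```bash
python3 -m creep '[{"x":0.3,"y":-0.4,"z":3,"rx":0,"ry":0,"rz":-0.1,"grip":0.5},{"x":0,"y":0,"z":3,"rx":0,"ry":0,"rz":0,"grip":0.5},{"x":0,"y":0,"z":3,"rx":0,"ry":0,"rz":0,"grip":0.5},{"x":0,"y":0,"z":1.5,"rx":0,"ry":0,"rz":0,"grip":0.5},{"x":0,"y":0,"z":1,"rx":0,"ry":0,"rz":0,"grip":0.5},{"x":0,"y":0,"z":1,"rx":0,"ry":0,"rz":0,"grip":0.5},{"x":0,"y":0,"z":1,"rx":0,"ry":0,"rz":0,"grip":0.5},{"x":0,"y":0,"z":0,"rx":0,"ry":0,"rz":0,"grip":0.5},{"x":0,"y":0,"z":0,"rx":0,"ry":0,"rz":0,"grip":0.5},{"x":0,"y":0,"z":0,"rx":0,"ry":0,"rz":0,"grip":0.5}]'
python3 -m creep '[{"x":0,"y":0,"z":1,"rx":0,"ry":0,"rz":0,"grip":0.5},{"x":0,"y":0,"z":1,"rx":0,"ry":0,"rz":0,"grip":0.5},{"x":0,"y":0,"z":0.5,"rx":0,"ry":0,"rz":0,"grip":0.5},{"x":0,"y":0,"z":0.5,"rx":0,"ry":0,"rz":0,"grip":0.5},{"x":0,"y":0,"z":0,"rx":0,"ry":0,"rz":0,"grip":0.5},{"x":0,"y":0,"z":0,"rx":0,"ry":0,"rz":0,"grip":0.5},{"x":0,"y":0,"z":0,"rx":0,"ry":0,"rz":0,"grip":0.5},{"x":0,"y":0,"z":0,"rx":0,"ry":0,"rz":0,"grip":0.5},{"x":0,"y":0,"z":0,"rx":0,"ry":0,"rz":0,"grip":0.5},{"x":0,"y":0,"z":0,"rx":0,"ry":0,"rz":0,"grip":0.5}]'
```

```text
time: 39.43
eef_pos: [0.6438, -0.1021, 0.1204]
tcp_rot: [0.74, 0.672, 0.0, 0.0]
contact_force: [-0.2, 0.2, -1.6]
opening: 0.752
finger_force: 78.2
time: 40.27
eef_pos: [0.6437, -0.102, 0.1174]
tcp_rot: [0.74, 0.672, 0.0, -0.0]
contact_force: [-1.6, 0.9, -0.1]
opening: 0.76
finger_force: 78.5
```

```bash
python3 -m creep '[{"x":0,"y":0,"z":0.4,"rx":0,"ry":0,"rz":0,"grip":0.5},{"x":0,"y":0,"z":0,"rx":0,"ry":0,"rz":0,"grip":1},{"x":0,"y":0,"z":0,"rx":0,"ry":0,"rz":0,"grip":1},{"x":0,"y":0,"z":0,"rx":0,"ry":0,"rz":0,"grip":1},{"x":0,"y":0,"z":-5,"rx":0,"ry":0,"rz":0,"grip":1},{"x":0,"y":0,"z":-20,"rx":0,"ry":0,"rz":0,"grip":1},{"x":0,"y":0,"z":-35,"rx":0,"ry":0,"rz":0,"grip":1},{"x":0,"y":0,"z":-35,"rx":0,"ry":0,"rz":0,"grip":1},{"x":0,"y":0,"z":-35,"rx":0,"ry":0,"rz":0,"grip":1},{"x":0,"y":0,"z":-35,"rx":0,"ry":0,"rz":0,"grip":1}]'
python3 -m creep '[{"x":0,"y":0,"z":0,"rx":0,"ry":0,"rz":0,"grip":1},{"x":20,"y":-29,"z":0,"rx":0,"ry":0,"rz":0,"grip":1},{"x":25,"y":-29,"z":0,"rx":0,"ry":0,"rz":0,"grip":1},{"x":25,"y":-29,"z":0,"rx":0,"ry":0,"rz":0,"grip":1},{"x":25,"y":-29,"z":0,"rx":0,"ry":0,"rz":0,"grip":1},{"x":25,"y":-29,"z":0,"rx":0,"ry":0,"rz":0,"grip":1},{"x":20,"y":-25,"z":0,"rx":0,"ry":0,"rz":0,"grip":1},{"x":0,"y":0,"z":0,"rx":0,"ry":0,"rz":0,"grip":1},{"x":0,"y":0,"z":0,"rx":0,"ry":0,"rz":0,"grip":1},{"x":0,"y":0,"z":0,"rx":0,"ry":0,"rz":0,"grip":1}]'
python3 - <<'E'
from h import *
w=optics.read_camera("wrist"); np.savez("w14.npz",**w); cv2.imwrite("pics/w14.png",w["color"])
for k in blobs(w,(0,0,150),(50,60,255),1000,7):
    print(cv2.boundingRect(k),"z155",rect(w,k,.155),"z60",rect(w,k,.06))
togo([441,171,200],91)
E
```

```text
time: 41.1
eef_pos: [0.6436, -0.102, 0.284]
tcp_rot: [0.74, 0.672, 0.0, 0.0]
contact_force: [1.3, -0.1, 0.2]
opening: 0.998
finger_force: 0.0
time: 41.93
eef_pos: [0.4883, 0.0534, 0.2824]
tcp_rot: [0.74, 0.672, 0.0, 0.001]
contact_force: [0.3, -0.4, -0.5]
opening: 1.0
finger_force: 0.0
(445, 247, 69, 72) z155 (643.2, -70.7, 90.4, 65.5, 81.39) z60 (695.3, -144.4, 122.4, 88.6, 81.39)
(388, 102, 117, 200) z155 (603.0, 14.6, 210.2, 84.2, 83.67) z60 (640.8, -29.1, 284.4, 114.0, 83.67)
(197, 26, 138, 76) z155 (455.6, 163.8, 109.2, 47.5, 0.99) z60 (441.4, 172.8, 147.8, 64.3, 0.99)
shift now-axes [112.8 -58.8  82.1] | rz 83.5 | shift after turn [ -45.4 -118.8   82.1] | yaw now -5.5 q6 -0.00 tilt [ 0.02 -0.06] tcp [488.5  53.1 282.2]
```

```bash
python3 -m creep '[{"x":23,"y":-11.7,"z":0,"rx":0,"ry":0,"rz":0,"grip":1},{"x":23,"y":-11.7,"z":0,"rx":0,"ry":0,"rz":0,"grip":1},{"x":23,"y":-11.7,"z":0,"rx":0,"ry":0,"rz":0,"grip":1},{"x":23,"y":-11.7,"z":0,"rx":0,"ry":0,"rz":0,"grip":1},{"x":22.8,"y":-11.9,"z":0,"rx":0,"ry":0,"rz":0,"grip":1},{"x":0,"y":0,"z":10,"rx":0,"ry":0,"rz":7,"grip":1},{"x":0,"y":0,"z":10,"rx":0,"ry":0,"rz":7,"grip":1},{"x":0,"y":0,"z":10,"rx":0,"ry":0,"rz":7,"grip":1},{"x":0,"y":0,"z":15,"rx":0,"ry":0,"rz":7,"grip":1},{"x":0,"y":0,"z":15,"rx":0,"ry":0,"rz":7,"grip":1}]' 70
python3 -m creep '[{"x":0,"y":0,"z":15,"rx":0,"ry":0,"rz":7,"grip":1},{"x":0,"y":0,"z":15,"rx":0,"ry":0,"rz":7,"grip":1},{"x":0,"y":0,"z":15,"rx":0,"ry":0,"rz":7,"grip":1},{"x":0,"y":0,"z":15,"rx":0,"ry":0,"rz":7,"grip":1},{"x":0,"y":0,"z":15,"rx":0,"ry":0,"rz":7,"grip":1},{"x":0,"y":0,"z":5,"rx":0,"ry":0,"rz":7,"grip":1},{"x":0,"y":0,"z":0,"rx":0,"ry":0,"rz":6.5,"grip":1},{"x":0,"y":0,"z":0,"rx":0,"ry":0,"rz":0,"grip":1},{"x":0,"y":0,"z":0,"rx":0,"ry":0,"rz":0,"grip":1},{"x":0,"y":0,"z":0,"rx":0,"ry":0,"rz":0,"grip":1}]'
python3 - <<'E'
from h import *
togo([441.3,173,22],91)
w=optics.read_camera("wrist"); np.savez("w15.npz",**w)
for k in blobs(w,(0,0,140),(50,60,255),1000,7):
    print(cv2.boundingRect(k),rect(w,k,.06))
E
```

```text
time: 42.82
eef_pos: [0.4419, 0.1729, 0.2216]
tcp_rot: [0.91, 0.415, 0.0, 0.0]
contact_force: [0.9, -0.1, -0.2]
opening: 1.001
finger_force: 0.0
time: 43.65
eef_pos: [0.4413, 0.1731, 0.1421]
tcp_rot: [1.0, 0.009, 0.0, -0.0]
contact_force: [0.5, -0.7, 0.8]
opening: 1.003
finger_force: 0.0
shift now-axes [-1.000e-01  1.000e-01  1.201e+02] | rz 0.1 | shift after turn [-1.000e-01  1.000e-01  1.201e+02] | yaw now -88.9 q6 1.71 tilt [-0.04  0.  ] tcp [441.3 173.1 142.1]
(277, 107, 87, 173) (442.0, 172.8, 146.9, 63.9, 1.07)
```

```bash
python3 -m creep '[{"x":0.5,"y":0,"z":20,"rx":0,"ry":0,"rz":0,"grip":1},{"x":0,"y":0,"z":25,"rx":0,"ry":0,"rz":0,"grip":1},{"x":0,"y":0,"z":25,"rx":0,"ry":0,"rz":0,"grip":1},{"x":0,"y":0,"z":25,"rx":0,"ry":0,"rz":0,"grip":1},{"x":0,"y":0,"z":15,"rx":0,"ry":0,"rz":0,"grip":1},{"x":0,"y":0,"z":10,"rx":0,"ry":0,"rz":0,"grip":1},{"x":0,"y":0,"z":0,"rx":0,"ry":0,"rz":0,"grip":1},{"x":0,"y":0,"z":0,"rx":0,"ry":0,"rz":0,"grip":0.5},{"x":0,"y":0,"z":0,"rx":0,"ry":0,"rz":0,"grip":0.5},{"x":0,"y":0,"z":0,"rx":0,"ry":0,"rz":0,"grip":0.5}]' 70
python3 -m creep '[{"x":0,"y":0,"z":0,"rx":0,"ry":0,"rz":0,"grip":0.5},{"x":0,"y":0,"z":0,"rx":0,"ry":0,"rz":0,"grip":0.5},{"x":0,"y":0,"z":0,"rx":0,"ry":0,"rz":0,"grip":0.5},{"x":0,"y":0,"z":0,"rx":0,"ry":0,"rz":0,"grip":0.5},{"x":0,"y":0,"z":0,"rx":0,"ry":0,"rz":0,"grip":0.5},{"x":0,"y":0,"z":0,"rx":0,"ry":0,"rz":0,"grip":0.5},{"x":0,"y":0,"z":0,"rx":0,"ry":0,"rz":0,"grip":0.5},{"x":0,"y":0,"z":0,"rx":0,"ry":0,"rz":0,"grip":0.5},{"x":0,"y":0,"z":0,"rx":0,"ry":0,"rz":0,"grip":0.5},{"x":0,"y":0,"z":0,"rx":0,"ry":0,"rz":0,"grip":0.5}]'
python3 -m creep '[{"x":0,"y":0,"z":-10,"rx":0,"ry":0,"rz":0,"grip":0.5},{"x":0,"y":0,"z":-20,"rx":0,"ry":0,"rz":0,"grip":0.5},{"x":0,"y":0,"z":-30,"rx":0,"ry":0,"rz":0,"grip":0.5},{"x":0,"y":0,"z":-30,"rx":0,"ry":0,"rz":-5,"grip":0.5},{"x":0,"y":0,"z":-30,"rx":0,"ry":0,"rz":-7,"grip":0.5},{"x":0,"y":0,"z":-30,"rx":0,"ry":0,"rz":-7,"grip":0.5},{"x":0,"y":0,"z":-30,"rx":0,"ry":0,"rz":-7,"grip":0.5},{"x":0,"y":0,"z":-25,"rx":0,"ry":0,"rz":-7,"grip":0.5},{"x":0,"y":0,"z":-30,"rx":0,"ry":0,"rz":-7,"grip":0.5},{"x":0,"y":0,"z":-15,"rx":0,"ry":0,"rz":-7,"grip":0.5}]'
python3 -m creep '[{"x":0,"y":0,"z":0,"rx":0,"ry":0,"rz":-7,"grip":0.5},{"x":0,"y":0,"z":0,"rx":0,"ry":0,"rz":-7,"grip":0.5},{"x":0,"y":0,"z":0,"rx":0,"ry":0,"rz":-7,"grip":0.5},{"x":0,"y":0,"z":0,"rx":0,"ry":0,"rz":-7,"grip":0.5},{"x":0,"y":0,"z":0,"rx":0,"ry":0,"rz":-7,"grip":0.5},{"x":0,"y":0,"z":0,"rx":0,"ry":0,"rz":-1.5,"grip":0.5},{"x":0,"y":0,"z":0,"rx":0,"ry":0,"rz":0,"grip":0.5},{"x":0,"y":0,"z":0,"rx":0,"ry":0,"rz":0,"grip":0.5},{"x":0,"y":0,"z":0,"rx":0,"ry":0,"rz":0,"grip":0.5},{"x":0,"y":0,"z":0,"rx":0,"ry":0,"rz":0,"grip":0.5}]'
python3 - <<'E'
from h import *
w=optics.read_camera("wrist"); np.savez("w16.npz",**w); cv2.imwrite("pics/w16.png",w["color"])
inhand(w,.0377)
togo([644,-102.1,270],-5.5)
E
```

```text
time: 44.53
eef_pos: [0.4428, 0.1738, 0.0238]
tcp_rot: [1.0, 0.009, 0.002, -0.0]
contact_force: [1.5, -0.5, -1.3]
opening: 0.757
finger_force: 78.1
time: 45.37
eef_pos: [0.4426, 0.1738, 0.0236]
tcp_rot: [1.0, 0.009, 0.002, -0.0]
contact_force: [-0.3, -0.8, 6.3]
opening: 0.757
finger_force: 79.1
time: 46.2
eef_pos: [0.4414, 0.1737, 0.2758]
tcp_rot: [0.912, 0.41, 0.002, 0.001]
contact_force: [0.1, -0.5, -1.1]
opening: 0.754
finger_force: 78.4
time: 47.03
eef_pos: [0.4407, 0.1735, 0.2717]
tcp_rot: [0.74, 0.672, -0.0, -0.0]
contact_force: [0.1, -0.4, -1.6]
opening: 0.758
finger_force: 78.4
(229, 126, 181, 236) [([229, 126], [74.2, -31.4]), ([256, 359], [-31.1, -29.5]), ([269, 350], [-25.7, -23.2]), ([369, 350], [-25.7, 22.4]), ([380, 361], [-32.3, 27.8]), ([409, 126], [74.2, 30.7])]
shift now-axes [-254.7  228.8    1.7] | rz -0.0 | shift after turn [-254.8  228.7    1.7] | yaw now -5.5 q6 0.26 tilt [0.01 0.02] tcp [440.8 173.5 271.7]
```

```bash
python3 -m creep '[{"x":-25.5,"y":22.9,"z":0,"rx":0,"ry":0,"rz":0,"grip":0.5},{"x":-25.5,"y":22.9,"z":0,"rx":0,"ry":0,"rz":0,"grip":0.5},{"x":-25.5,"y":22.9,"z":0,"rx":0,"ry":0,"rz":0,"grip":0.5},{"x":-25.5,"y":22.9,"z":0,"rx":0,"ry":0,"rz":0,"grip":0.5},{"x":-25.5,"y":22.9,"z":0,"rx":0,"ry":0,"rz":0,"grip":0.5},{"x":-25.5,"y":22.9,"z":0,"rx":0,"ry":0,"rz":0,"grip":0.5},{"x":-25.5,"y":22.9,"z":0,"rx":0,"ry":0,"rz":0,"grip":0.5},{"x":-25.5,"y":22.9,"z":0,"rx":0,"ry":0,"rz":0,"grip":0.5},{"x":-25.5,"y":22.8,"z":0,"rx":0,"ry":0,"rz":0,"grip":0.5},{"x":-25.3,"y":22.8,"z":0,"rx":0,"ry":0,"rz":0,"grip":0.5}]'
python3 -m creep '[{"x":0,"y":0,"z":10,"rx":0,"ry":0,"rz":0,"grip":0.5},{"x":0,"y":0,"z":25,"rx":0,"ry":0,"rz":0,"grip":0.5},{"x":0,"y":0,"z":25,"rx":0,"ry":0,"rz":0,"grip":0.5},{"x":0,"y":0,"z":15,"rx":0,"ry":0,"rz":0,"grip":0.5},{"x":0,"y":0,"z":6,"rx":0,"ry":0,"rz":0,"grip":0.5},{"x":0,"y":0,"z":0,"rx":0,"ry":0,"rz":0,"grip":0.5},{"x":0,"y":0,"z":0,"rx":0,"ry":0,"rz":0,"grip":0.5},{"x":0,"y":0,"z":0,"rx":0,"ry":0,"rz":0,"grip":0.5},{"x":0,"y":0,"z":0,"rx":0,"ry":0,"rz":0,"grip":0.5},{"x":0,"y":0,"z":0,"rx":0,"ry":0,"rz":0,"grip":0.5}]'
python3 -c "
from h import *
togo([644,-102.1,173.6],-5.5)"
```

```text
time: 47.92
eef_pos: [0.6451, -0.1036, 0.2715]
tcp_rot: [0.74, 0.672, -0.0, -0.0]
contact_force: [0.5, 0.3, -0.4]
opening: 0.755
finger_force: 78.4
time: 48.75
eef_pos: [0.6451, -0.1022, 0.1926]
tcp_rot: [0.74, 0.672, 0.001, 0.001]
contact_force: [-0.5, -0.3, -1.6]
opening: 0.754
finger_force: 78.4
shift now-axes [ 0.  -1.1 19. ] | rz 0.0 | shift after turn [ 0.  -1.1 19. ] | yaw now -5.5 q6 -0.22 tilt [ 0.04 -0.16] tcp [ 645.1 -102.2  192.6]
```

```bash
python3 -m creep '[{"x":0,"y":-0.8,"z":4,"rx":0,"ry":0,"rz":0,"grip":0.5},{"x":0,"y":0,"z":4,"rx":0,"ry":0,"rz":0,"grip":0.5},{"x":0,"y":0,"z":3,"rx":0,"ry":0,"rz":0,"grip":0.5},{"x":0,"y":0,"z":1.5,"rx":0,"ry":0,"rz":0,"grip":0.5},{"x":0,"y":0,"z":1,"rx":0,"ry":0,"rz":0,"grip":0.5},{"x":0,"y":0,"z":1,"rx":0,"ry":0,"rz":0,"grip":0.5},{"x":0,"y":0,"z":0,"rx":0,"ry":0,"rz":0,"grip":0.5},{"x":0,"y":0,"z":0,"rx":0,"ry":0,"rz":0,"grip":0.5},{"x":0,"y":0,"z":0,"rx":0,"ry":0,"rz":0,"grip":0.5},{"x":0,"y":0,"z":0,"rx":0,"ry":0,"rz":0,"grip":0.5}]'
python3 -m creep '[{"x":0,"y":0,"z":1,"rx":0,"ry":0,"rz":0,"grip":0.5},{"x":0,"y":0,"z":1,"rx":0,"ry":0,"rz":0,"grip":0.5},{"x":0,"y":0,"z":1,"rx":0,"ry":0,"rz":0,"grip":0.5},{"x":0,"y":0,"z":1,"rx":0,"ry":0,"rz":0,"grip":0.5},{"x":0,"y":0,"z":0,"rx":0,"ry":0,"rz":0,"grip":0.5},{"x":0,"y":0,"z":0,"rx":0,"ry":0,"rz":0,"grip":0.5},{"x":0,"y":0,"z":0,"rx":0,"ry":0,"rz":0,"grip":0.5},{"x":0,"y":0,"z":0,"rx":0,"ry":0,"rz":0,"grip":0.5},{"x":0,"y":0,"z":0,"rx":0,"ry":0,"rz":0,"grip":0.5},{"x":0,"y":0,"z":0,"rx":0,"ry":0,"rz":0,"grip":0.5}]'
```

```text
time: 49.58
eef_pos: [0.6436, -0.102, 0.1766]
tcp_rot: [0.74, 0.672, 0.0, 0.0]
contact_force: [0.0, 0.4, -1.1]
opening: 0.755
finger_force: 78.4
time: 50.42
eef_pos: [0.6436, -0.1021, 0.1736]
tcp_rot: [0.74, 0.672, 0.0, 0.0]
contact_force: [-2.1, 1.0, 5.5]
opening: 0.758
finger_force: 79.3
```

```bash
python3 -m creep '[{"x":0,"y":0,"z":0,"rx":0,"ry":0,"rz":0,"grip":1},{"x":0,"y":0,"z":0,"rx":0,"ry":0,"rz":0,"grip":1},{"x":0,"y":0,"z":0,"rx":0,"ry":0,"rz":0,"grip":1},{"x":0,"y":0,"z":-5,"rx":0,"ry":0,"rz":0,"grip":1},{"x":0,"y":0,"z":-20,"rx":0,"ry":0,"rz":0,"grip":1},{"x":0,"y":0,"z":-35,"rx":0,"ry":0,"rz":0,"grip":1},{"x":0,"y":0,"z":-35,"rx":0,"ry":0,"rz":0,"grip":1},{"x":0,"y":0,"z":-35,"rx":0,"ry":0,"rz":0,"grip":1},{"x":0,"y":0,"z":-20,"rx":0,"ry":0,"rz":0,"grip":1},{"x":0,"y":0,"z":0,"rx":0,"ry":0,"rz":0,"grip":1}]'
python3 - <<'E'
from h import *
w=optics.read_camera("wrist"); np.savez("w17.npz",**w); cv2.imwrite("pics/w17.png",w["color"])
for k in blobs(w,(0,0,160),(50,60,255),3000,7):
    print(cv2.boundingRect(k),"z210",rect(w,k,.210))
togo([607,255,240],-5.5)
E
```

```text
time: 51.25
eef_pos: [0.6458, -0.1026, 0.3304]
tcp_rot: [0.74, 0.672, 0.003, 0.006]
contact_force: [0.3, -0.2, 1.3]
opening: 1.006
finger_force: 0.0
(277, 105, 75, 153) z210 (643.5, -101.5, 147.7, 64.4, 84.71)
(511, 0, 107, 315) z210 (868.3, -120.5, 303.3, 52.5, -89.48)
shift now-axes [352.2 -72.6  85.6] | rz 0.0 | shift after turn [352.2 -72.6  85.6] | yaw now -5.5 q6 -0.22 tilt [ 0.1  -0.44] tcp [ 644.9 -102.4  326.7]
```

```bash
python3 -m creep '[{"x":35,"y":-7.2,"z":0,"rx":0,"ry":0,"rz":0,"grip":1},{"x":35.2,"y":-7.2,"z":0,"rx":0,"ry":0,"rz":0,"grip":1},{"x":35.2,"y":-7.2,"z":0,"rx":0,"ry":0,"rz":0,"grip":1},{"x":35.2,"y":-7.2,"z":5,"rx":0,"ry":0,"rz":0,"grip":1},{"x":35.2,"y":-7.2,"z":10,"rx":0,"ry":0,"rz":0,"grip":1},{"x":35.2,"y":-7.2,"z":15,"rx":0,"ry":0,"rz":0,"grip":1},{"x":35.2,"y":-7.2,"z":20,"rx":0,"ry":0,"rz":0,"grip":1},{"x":35.2,"y":-7.2,"z":20,"rx":0,"ry":0,"rz":0,"grip":1},{"x":35.2,"y":-7.2,"z":10,"rx":0,"ry":0,"rz":0,"grip":1},{"x":35.2,"y":-7.2,"z":10,"rx":0,"ry":0,"rz":0,"grip":1}]'
python3 -m creep '[{"x":0,"y":0,"z":0,"rx":0,"ry":0,"rz":0,"grip":1},{"x":0,"y":0,"z":0,"rx":0,"ry":0,"rz":0,"grip":1},{"x":0,"y":0,"z":0,"rx":0,"ry":0,"rz":0,"grip":1},{"x":0,"y":0,"z":0,"rx":0,"ry":0,"rz":0,"grip":1},{"x":0,"y":0,"z":0,"rx":0,"ry":0,"rz":0,"grip":1},{"x":0,"y":0,"z":0,"rx":0,"ry":0,"rz":0,"grip":1},{"x":0,"y":0,"z":0,"rx":0,"ry":0,"rz":0,"grip":1},{"x":0,"y":0,"z":0,"rx":0,"ry":0,"rz":0,"grip":1},{"x":0,"y":0,"z":0,"rx":0,"ry":0,"rz":0,"grip":1},{"x":0,"y":0,"z":0,"rx":0,"ry":0,"rz":0,"grip":1}]'
python3 - <<'E'
from h import *
w=optics.read_camera("wrist"); np.savez("w18.npz",**w); cv2.imwrite("pics/w18.png",w["color"])
for k in blobs(w,(0,0,0),(180,255,75),300,5):
    print(cv2.boundingRect(k),rect(w,k,.029))
print(proj(w,[.606,.335,.05]))
E
```

```text
time: 52.13
eef_pos: [0.6034, 0.2564, 0.228]
tcp_rot: [0.74, 0.672, -0.003, -0.001]
contact_force: [0.2, 0.1, 0.4]
opening: 1.0
finger_force: 0.0
time: 52.97
eef_pos: [0.6056, 0.2549, 0.2325]
tcp_rot: [0.74, 0.672, 0.0, 0.0]
contact_force: [-0.8, -0.4, -0.0]
opening: 0.995
finger_force: 0.0
(0, 253, 640, 147) (608.9, 2.3, 985.1, 269.6, -5.55)
(269, 59, 52, 54) (587.5, 348.5, 56.1, 54.5, -5.55)
(0, 0, 48, 71) (298.4, 428.2, 59.1, 57.8, 8.55)
[312.05966367  97.76356957]
```

```bash
python3 - <<'E'
from h import *
w=dict(np.load("w18.npz")); c=w["color"][45:125,255:335].astype(float)
c=np.clip(255*(c/255)**0.5,0,255).astype(np.uint8)
cv2.imwrite("pics/k.png",cv2.resize(c,None,fx=7,fy=7,interpolation=cv2.INTER_CUBIC))
E
```

```text
(no output)
```

View pics/k.png

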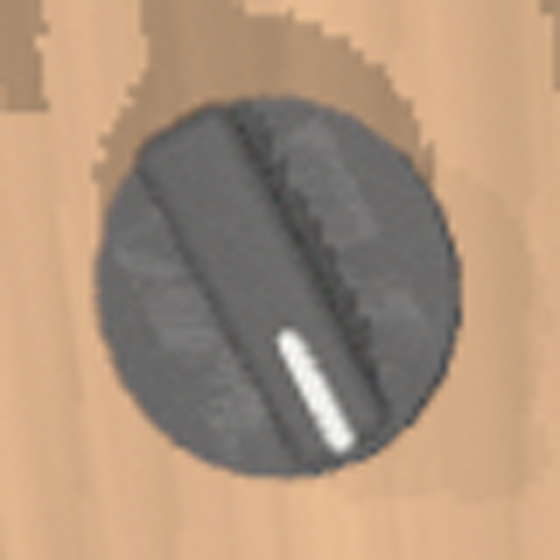

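Crop: knob skirt circle centred about (279,287), grip-bar top corners (145,155),(225,108),(380,420),(302,462), white pointer at (316,390).

```bash
python3 - <<'E'
from h import *
w=dict(np.load("w18.npz")); o=np.array([255,45])
b=quad(w,np.array([(145,155),(225,108),(380,420),(302,462)])/7+o,.052); print("bar",b)
q=plane(w,np.array([(287,335),(345,445)])/7+o,.052)*1000; d=q[1]-q[0]; print("mark yaw",np.degrees(np.arctan2(d[1],d[0])).round(1),q.round(1).tolist())
print("skirt",(P(w,279/7+255,287/7+45,.029)*1000).round(1))
C=-w["R"].T@w["t"]; print("cam",C.round(3))
togo([*b[0],100],b[2]+90)
# shaft tip in earlier view w11 (TCP over seat, z~.24) and w1
for f in ("w14","w11","w1"):
    v=dict(np.load(f+".npz")); print(f,proj(v,[.662,.0823,.064]).round(1), (-v["R"].T@v["t"]).round(3))
E
```

```text
bar (array([587.6, 347.9]), array([13.2, 47.7, 13.2, 47.6]), -68.61)
mark yaw -67.5 [[590.1, 341.4], [596.8, 325.1]]
skirt [588.  348.7]
cam [0.613 0.34  0.374]
shift now-axes [ 90.8 -26.8 132.4] | rz -26.9 | shift after turn [ 93.1  17.1 132.4] | yaw now -5.5 q6 0.34 tilt [-0.   -0.01] tcp [605.6 255.  232.4]
w14 [461.  127.4] [0.496 0.138 0.424]
w11 [317.5 -24. ] [ 0.652 -0.017  0.384]
w1 [306.3  95.5] [0.675 0.085 0.373]
```

```bash
python3 -m creep '[{"x":-23.8,"y":10.3,"z":4.6,"rx":0,"ry":0,"rz":0,"grip":1},{"x":-23.8,"y":10.3,"z":4.6,"rx":0,"ry":0,"rz":0,"grip":1},{"x":-23.8,"y":10.3,"z":4.6,"rx":0,"ry":0,"rz":0,"grip":1},{"x":-23.8,"y":10.3,"z":4.6,"rx":0,"ry":0,"rz":0,"grip":1},{"x":-23.8,"y":10.3,"z":4.6,"rx":0,"ry":0,"rz":0,"grip":1},{"x":-23.8,"y":10.3,"z":4.6,"rx":0,"ry":0,"rz":0,"grip":1},{"x":-23.8,"y":10.3,"z":4.6,"rx":0,"ry":0,"rz":0,"grip":1},{"x":0,"y":0,"z":0,"rx":0,"ry":0,"rz":0,"grip":1},{"x":0,"y":0,"z":0,"rx":0,"ry":0,"rz":0,"grip":1},{"x":0,"y":0,"z":0,"rx":0,"ry":0,"rz":0,"grip":1}]'
python3 -m creep '[{"x":0,"y":0,"z":0,"rx":0,"ry":0,"rz":0,"grip":1},{"x":0,"y":0,"z":0,"rx":0,"ry":0,"rz":0,"grip":1},{"x":0,"y":0,"z":0,"rx":0,"ry":0,"rz":0,"grip":1},{"x":0,"y":0,"z":0,"rx":0,"ry":0,"rz":0,"grip":1},{"x":0,"y":0,"z":0,"rx":0,"ry":0,"rz":0,"grip":1},{"x":0,"y":0,"z":0,"rx":0,"ry":0,"rz":0,"grip":1},{"x":0,"y":0,"z":0,"rx":0,"ry":0,"rz":0,"grip":1},{"x":0,"y":0,"z":0,"rx":0,"ry":0,"rz":0,"grip":1},{"x":0,"y":0,"z":0,"rx":0,"ry":0,"rz":0,"grip":1},{"x":0,"y":0,"z":0,"rx":0,"ry":0,"rz":0,"grip":1}]'
python3 - <<'E'
from h import *
w=optics.read_camera("wrist"); np.savez("w19.npz",**w); cv2.imwrite("pics/w19.png",w["color"])
st=ctrl.get_state(); print(st["eef_pos"].round(4))
u,v=proj(w,[.6617,.0823,.062]).astype(int); print(u,v)
g=cv2.cvtColor(w["color"],cv2.COLOR_BGR2GRAY)
for y in range(v-22,v+23): print(y," ".join("%3d"%g[y,x] for x in range(u-22,u+23)))
E
```

```text
time: 53.85
eef_pos: [0.6612, 0.0828, 0.2001]
tcp_rot: [0.74, 0.672, 0.0, -0.0]
contact_force: [-0.2, -0.8, 0.4]
opening: 0.997
finger_force: 0.0
time: 54.68
eef_pos: [0.6613, 0.0823, 0.2001]
tcp_rot: [0.74, 0.672, -0.0, -0.0]
contact_force: [0.2, -0.6, -0.3]
opening: 0.996
finger_force: 0.0
[0.6613 0.0823 0.2001]
319 183
161 143 105 107 108 106 108 109 108 109 108 109 108 108 109 108 108 109 109 109 110 110 109 108 109 110 110 109 109 108 110 110 109 110 109 109 110 110 110 110 110 109 111 110 110 111
162 124 110 110 109 109 110 109 111 111 110 110 111 110 110 109 109 109 109 110 110 111 110 111 110 111 111 109 110 111 110 109 110 110 110 111 110 111 110 111 109 110 112 110 111 111
163 112 108 109 110 109 110 110 108 109 109 112 109 109 110 109 108 109 109 110 109 110 110 111 111 110 109 109 109 110 109 110 110 111 110 109 110 110 112 110 111 111 110 109 110 109
164 108 107 107 106 107 108 107 108 108 109 108 108 109 108 107 108 107 107 106  80  74  73  74  75  75 103 107 108 108 108 109 108 108 109 108 108 108 109 109 108 107 107 107 108 107
165 108 108 107 107 107 108 108 107 109 
[... 6803 characters left out ...]
 116  87  66  64  63  63  63  63  62  62  63  64  63  65  63  62  63  64  63  62  63  63  63  63  62  63  64  63 107 114 161 170 218 228 229 230 229
203 134 135 135 135 135 134 135 135 133 128 115  85  67  63  63  64  64  62  64  64  65  63  64  63  64  61  64  64  62  63  63  64  63  64  64  64  97 102 215 224 228 205 225 230 229
204 131 132 132 133 131 132 132 133 132 132 131 126 110  85  65  63  63  63  65  64  63  64  63  65  63  64  63  63  64  63  63  63  63  63  82  85 120 126 221 229 167 124 220 229 229
205 133 132 130 131 132 132 132 131 132 132 132 131 129 126 122 110  94  81  67  63  64  64  64  63  64  65  64  65  63  62  74  88 105 117 122 123 127 128 221 229 197 105 161 224 230
```

```bash
python3 - <<'E'
from h import *
w=dict(np.load("w19.npz")); g=cv2.cvtColor(w["color"],cv2.COLOR_BGR2GRAY)
big=cv2.resize(g[165:200,300:340],None,fx=8,fy=8,interpolation=cv2.INTER_CUBIC)
for th in (150,190,210,222):
    m=(big>th).astype(np.uint8)*255
    if th==222: m=cv2.morphologyEx(m,cv2.MORPH_OPEN,np.ones((33,33)))
    k=max(cv2.findContours(m,cv2.RETR_EXTERNAL,cv2.CHAIN_APPROX_NONE)[0],key=cv2.contourArea).reshape(-1,2)
    px=(k+0.5)/8-0.5+[300,165]
    print(th,rect(w,px,.064),"  z58",rect(w,px,.058))
# collar disc: dark ring circle at z .043
m=cv2.inRange(g,85,122); m[:,:270]=0;m[:,370:]=0;m[:130]=0;m[230:]=0
m=cv2.morphologyEx(m,cv2.MORPH_OPEN,np.ones((5,5)))
k=max(cv2.findContours(m,cv2.RETR_EXTERNAL,cv2.CHAIN_APPROX_NONE)[0],key=cv2.contourArea)
h=cv2.convexHull(k); print("collar",rect(w,h,.043))
print((cv2.minEnclosingCircle((plane(w,h,.043)*1000).astype(np.float32))))
togo([587.7,348.3,100],-68+90)
E
```

```text
150 (663.0, 83.1, 14.6, 14.3, -16.89)   z58 (662.8, 81.2, 14.9, 14.6, -16.89)
190 (663.0, 83.1, 13.6, 13.4, -17.01)   z58 (662.9, 81.3, 13.9, 13.7, -17.01)
210 (663.0, 83.2, 13.2, 12.9, -16.96)   z58 (662.9, 81.4, 13.4, 13.2, -16.96)
222 (663.8, 81.1, 9.6, 8.5, -5.64)   z58 (663.7, 79.2, 9.8, 8.7, -5.64)
collar (663.8, 85.0, 59.2, 53.8, -7.5)
((663.0867919921875, 82.13923645019531), 30.852075576782227)
shift now-axes [257.7 -98.8 100.1] | rz -27.5 | shift after turn [274.2  31.4 100.1] | yaw now -5.5 q6 0.07 tilt [0.   0.01] tcp [661.3  82.3 200.1]
```

```bash
python3 -m creep '[{"x":32.2,"y":-12.3,"z":0,"rx":0,"ry":0,"rz":0,"grip":0.7},{"x":32.2,"y":-12.3,"z":0,"rx":0,"ry":0,"rz":0,"grip":0.7},{"x":32.2,"y":-12.3,"z":0,"rx":0,"ry":0,"rz":0,"grip":0.7},{"x":32.2,"y":-12.3,"z":0,"rx":0,"ry":0,"rz":0,"grip":0.7},{"x":32.2,"y":-12.4,"z":0,"rx":0,"ry":0,"rz":0,"grip":0.7},{"x":32.2,"y":-12.4,"z":0,"rx":0,"ry":0,"rz":0,"grip":0.7},{"x":32.2,"y":-12.4,"z":0,"rx":0,"ry":0,"rz":0,"grip":0.7},{"x":32.3,"y":-12.4,"z":0,"rx":0,"ry":0,"rz":0,"grip":0.7},{"x":0,"y":0,"z":15,"rx":0,"ry":0,"rz":-7,"grip":0.7},{"x":0,"y":0,"z":15,"rx":0,"ry":0,"rz":-7,"grip":0.7}]' 60
python3 -m creep '[{"x":0,"y":0,"z":15,"rx":0,"ry":0,"rz":-7,"grip":0.7},{"x":0,"y":0,"z":15,"rx":0,"ry":0,"rz":-6.5,"grip":0.7},{"x":0,"y":0,"z":0,"rx":0,"ry":0,"rz":0,"grip":0.7},{"x":0,"y":0,"z":0,"rx":0,"ry":0,"rz":0,"grip":0.7},{"x":0,"y":0,"z":0,"rx":0,"ry":0,"rz":0,"grip":0.7},{"x":0,"y":0,"z":0,"rx":0,"ry":0,"rz":0,"grip":0.7},{"x":0,"y":0,"z":0,"rx":0,"ry":0,"rz":0,"grip":0.7},{"x":0,"y":0,"z":0,"rx":0,"ry":0,"rz":0,"grip":0.7},{"x":0,"y":0,"z":0,"rx":0,"ry":0,"rz":0,"grip":0.7},{"x":0,"y":0,"z":0,"rx":0,"ry":0,"rz":0,"grip":0.7}]'
python3 - <<'E'
from h import *
togo([587.7,348.3,35],22)
w=optics.read_camera("wrist"); np.savez("w20.npz",**w); cv2.imwrite("pics/w20.png",w["color"])
print(proj(w,[.5877,.3483,.029]))
for k in blobs(w,(0,0,0),(180,255,75),300,3):
    bb=cv2.boundingRect(k)
    if bb[2]<150: p=(plane(w,cv2.convexHull(k),.029)*1000).astype(np.float32); print(bb,rect(w,k,.029),cv2.minEnclosingCircle(p))
# white pointer
u,v=proj(w,[.5877,.3483,.04]).astype(int); g=cv2.cvtColor(w["color"],cv2.COLOR_BGR2GRAY)
sub=(g[v-45:v+45,u-45:u+45]>150).astype(np.uint8); n,l,s,c=cv2.connectedComponentsWithStats(sub)
for i in range(1,n):
    if 10<s[i][4]<300:
        yy,xx=np.where(l==i); q=(plane(w,np.c_[xx+u-45,yy+v-45],.052)*1000).astype(np.float32); print(s[i],cv2.fitLine(q,cv2.DIST_L2,0,.01,.01).ravel())
E
```

```text
time: 55.57
eef_pos: [0.5876, 0.3511, 0.1715]
tcp_rot: [0.649, 0.761, 0.002, 0.001]
contact_force: [0.7, -0.5, -0.7]
opening: 0.696
finger_force: 0.0
time: 56.4
eef_pos: [0.5878, 0.3484, 0.1406]
tcp_rot: [0.559, 0.829, 0.0, 0.0]
contact_force: [0.0, -0.3, -0.3]
opening: 0.697
finger_force: 0.0
shift now-axes [ -0.   -0.2 105.6] | rz -0.0 | shift after turn [ -0.   -0.2 105.6] | yaw now 22.0 q6 0.00 tilt [-0.   -0.04] tcp [587.8 348.4 140.6]
[318.59326237 192.10086149]
(288, 153, 61, 74) (585.8, 351.0, 61.7, 61.0, -23.23) ((586.4553833007812, 348.6593322753906), 35.0194091796875)
(344, 0, 70, 37) (577.3, 492.7, 51.1, 23.7, 21.96) ((573.0941162109375, 503.13018798828125), 25.561063766479492)
[ 77  50  13  40 246] [ 3.5154131e-01 -9.3617237e-01  6.2604535e+02  3.4242563e+02]
[43 58  4 20 80] [ 3.7262145e-01 -9.2798340e-01  5.9278058e+02  3.3317776e+02]
[ 18  67  18  23 233] [2.0265818e-02 9.9979460e-01 5.8286578e+02 3.1781003e+02]
```

```bash
python3 -m creep '[{"x":0,"y":0,"z":20,"rx":0,"ry":0,"rz":0,"grip":0.7},{"x":0,"y":0,"z":25,"rx":0,"ry":0,"rz":0,"grip":0.7},{"x":0,"y":0,"z":25,"rx":0,"ry":0,"rz":0,"grip":0.7},{"x":0,"y":0,"z":15,"rx":0,"ry":0,"rz":0,"grip":0.7},{"x":0,"y":0,"z":12,"rx":0,"ry":0,"rz":0,"grip":0.7},{"x":0,"y":0,"z":8,"rx":0,"ry":0,"rz":0,"grip":0.7},{"x":0,"y":0,"z":0,"rx":0,"ry":0,"rz":0,"grip":0.7},{"x":0,"y":0,"z":0,"rx":0,"ry":0,"rz":0,"grip":0},{"x":0,"y":0,"z":0,"rx":0,"ry":0,"rz":0,"grip":0},{"x":0,"y":0,"z":0,"rx":0,"ry":0,"rz":0,"grip":0}]' 60
python3 -m creep '[{"x":0,"y":0,"z":0,"rx":0,"ry":0,"rz":0,"grip":0},{"x":0,"y":0,"z":0,"rx":0,"ry":0,"rz":0,"grip":0},{"x":0,"y":0,"z":0,"rx":0,"ry":0,"rz":0,"grip":0},{"x":0,"y":0,"z":0,"rx":0,"ry":0,"rz":0,"grip":0},{"x":0,"y":0,"z":0,"rx":0,"ry":0,"rz":0,"grip":0},{"x":0,"y":0,"z":0,"rx":0,"ry":0,"rz":0,"grip":0},{"x":0,"y":0,"z":0,"rx":0,"ry":0,"rz":0,"grip":0},{"x":0,"y":0,"z":0,"rx":0,"ry":0,"rz":0,"grip":0},{"x":0,"y":0,"z":0,"rx":0,"ry":0,"rz":0,"grip":0},{"x":0,"y":0,"z":0,"rx":0,"ry":0,"rz":0,"grip":0}]'
python3 -m creep '[{"x":0,"y":0,"z":-10,"rx":0,"ry":0,"rz":0,"grip":0},{"x":0,"y":0,"z":-20,"rx":0,"ry":0,"rz":0,"grip":0},{"x":0,"y":0,"z":-25,"rx":0,"ry":0,"rz":0,"grip":0},{"x":0,"y":0,"z":-25,"rx":0,"ry":0,"rz":0,"grip":0},{"x":0,"y":0,"z":-25,"rx":0,"ry":0,"rz":0,"grip":0},{"x":0,"y":0,"z":-15,"rx":0,"ry":0,"rz":0,"grip":0},{"x":0,"y":0,"z":0,"rx":0,"ry":0,"rz":0,"grip":0},{"x":0,"y":0,"z":0,"rx":0,"ry":0,"rz":0,"grip":0},{"x":0,"y":0,"z":0,"rx":0,"ry":0,"rz":0,"grip":0},{"x":0,"y":0,"z":0,"rx":0,"ry":0,"rz":0,"grip":0}]'
python3 - <<'E'
from h import *
togo([662.7,82,120],-16)
w=optics.read_camera("wrist"); np.savez("w21.npz",**w); cv2.imwrite("pics/w21.png",w["color"])
st=ctrl.get_state();R=Ro.from_quat(st["tcp_rot"]).as_matrix()
# knob in hand: upper (far) half of skirt outline -> circle in tool axes at skirt top
hsv=cv2.cvtColor(w["color"],cv2.COLOR_BGR2HSV); row=lambda v:"".join("%4d"%hsv[v,x,2] for x in range(250,390,4))
u,v=proj(w,st["eef_pos"]+R@[.030,0,-.006]); print("far skirt pixel if centred",u,v)
for y in range(int(v)-16,int(v)+14,2): print(y,hsv[y,int(u)-12:int(u)+13:6].tolist())
E
```

```text
time: 57.28
eef_pos: [0.5889, 0.3488, 0.037]
tcp_rot: [0.559, 0.829, 0.001, 0.001]
contact_force: [0.0, 0.0, -0.4]
opening: 0.281
finger_force: 0.0
time: 58.12
eef_pos: [0.5888, 0.3487, 0.0369]
tcp_rot: [0.559, 0.829, 0.001, 0.001]
contact_force: [-0.4, 0.3, 5.8]
opening: 0.174
finger_force: 61.0
time: 58.95
eef_pos: [0.5863, 0.3477, 0.1522]
tcp_rot: [0.559, 0.829, -0.002, -0.001]
contact_force: [-1.0, 0.0, -0.6]
opening: 0.171
finger_force: 60.2
shift now-axes [-275.   -28.5   32.3] | rz 38.0 | shift after turn [-234.4  146.8   31.5] | yaw now 22.0 q6 0.00 tilt [0.   0.27] tcp [586.3 347.7 152.2]
far skirt pixel if centred 319.26313746553603 210.56590940996307
194 [[120, 15, 17], [140, 45, 17], [75, 46, 22], [15, 21, 24], [90, 10, 25]]
196 [[120, 22, 23], [0, 23, 22], [0, 0, 23], [150, 12, 21], [165, 23, 22]]
198 [[30, 12, 21], [165, 26, 20], [60, 13, 20], [0, 10, 25], [20, 36, 21]]
200 [[165, 23, 22], [90, 11, 24], [120, 12, 21], [15, 26, 20], [90, 12, 22]]
202 [[150, 12, 21], [90, 11, 23], [150, 20, 25], [40, 36, 21], [120, 13, 19]]
204 [[120, 10, 26], [30, 9, 30], [50, 26, 30], [0, 17, 30], [170, 26, 29]]
206 [[0, 8, 31], [60, 9, 28], [60, 9, 27], [120, 9, 28], [40, 24, 32]]
208 [[120, 10, 26], [0, 0, 17], [143, 43, 24], [80, 32, 24], [150, 9, 28]]
210 [[135, 46, 22], [150, 12, 21], [60, 33, 23], [30, 26, 20], [60, 33, 23]]
212 [[90, 13, 19], [0, 12, 22], [0, 11, 23], [15, 23, 22], [0, 0, 23]]
214 [[0, 0, 22], [0, 0, 21], [30, 11, 23], [120, 12, 21], [10, 33, 23]]
216 [[30, 14, 18], [30, 11, 24], [0, 0, 23], [60, 23, 22], [120, 12, 21]]
218 [[30, 11, 24], [120, 13, 19], [140, 33, 23], [120, 12, 22], [60, 12, 22]]
220 [[60, 22, 23], [60, 13, 20], [120, 32, 24], [50, 38, 20], [150, 12, 21]]
222 [[90, 11, 23], [0, 23, 22], [158, 41, 25], [0, 0, 24], [120, 11, 23]]
```

```bash
python3 - <<'E'
from h import *
w=dict(np.load("w21.npz")); st=ctrl.get_state();R=Ro.from_quat(st["tcp_rot"]).as_matrix()
v=cv2.cvtColor(w["color"],cv2.COLOR_BGR2HSV)[...,2]
m=cv2.morphologyEx((v<60).astype(np.uint8),cv2.MORPH_OPEN,np.ones((3,3)))
ys,xs=np.where(m[:, 250:390]>0)
pts=[(x,np.where(m[:,x])[0]) for x in range(262,380,4)]
q=[]
for x,y in pts:
    y=y[y>110]
    if len(y): q.append((x,y[0]))
q=np.array(q); print(q.tolist())
for zt,n in ((-.0079,"skirt top"),(-.0369,"bottom")):
    p=plane(w,q,st["eef_pos"][2]+zt); t=np.array([(R.T@(np.r_[a,0]-np.r_[st["eef_pos"][:2],0]))[:2]*1000 for a in p]); print(n,t.round(1).tolist())
E
```

```text
[[262, 292], [266, 287], [270, 283], [274, 222], [278, 210], [282, 202], [286, 199], [290, 195], [294, 192], [298, 190], [302, 188], [306, 187], [310, 186], [314, 186], [318, 185], [322, 186], [326, 186], [330, 187], [334, 188], [338, 190], [342, 192], [346, 194], [350, 198], [354, 202], [358, 208], [362, 217], [366, 237], [370, 285], [374, 292], [378, 294]]
skirt top [[-28.8, -34.6], [-25.3, -32.0], [-22.4, -29.5], [17.5, -25.1], [24.6, -22.5], [29.3, -20.1], [31.0, -17.9], [33.3, -15.7], [35.0, -13.5], [36.1, -11.3], [37.2, -9.2], [37.8, -7.1], [38.4, -4.9], [38.4, -2.8], [38.9, -0.7], [38.4, 1.4], [38.4, 3.6], [37.8, 5.7], [37.3, 7.8], [36.2, 10.0], [35.0, 12.1], [33.9, 14.3], [31.6, 16.5], [29.3, 18.7], [25.9, 21.0], [20.6, 23.5], [8.3, 26.3], [-23.6, 30.4], [-28.6, 33.0], [-30.1, 35.6]]
bottom [[-51.0, -41.4], [-46.7, -38.3], [-43.3, -35.2], [4.3, -30.0], [12.9, -27.0], [18.4, -24.1], [20.5, -21.5], [23.2, -18.8], [25.2, -16.2], [26.6, -13.6], [27.9, -11.0], [28.6, -8.5], [29.3, -6.0], [29.3, -3.4], [29.9, -0.9], [29.3, 1.6], [29.3, 4.2], [28.6, 6.7], [27.9, 9.3], [26.6, 11.8], [25.3, 14.4], [23.9, 17.0], [21.2, 19.6], [18.5, 22.3], [14.3, 25.1], [8.0, 27.9], [-6.6, 31.3], [-44.8, 36.2], [-50.7, 39.4], [-52.5, 42.4]]
```

```bash
python3 -m creep '[{"x":-34.4,"y":-3.6,"z":0,"rx":0,"ry":0,"rz":0,"grip":0},{"x":-34.4,"y":-3.6,"z":0,"rx":0,"ry":0,"rz":0,"grip":0},{"x":-34.4,"y":-3.6,"z":0,"rx":0,"ry":0,"rz":0,"grip":0},{"x":-34.4,"y":-3.6,"z":0,"rx":0,"ry":0,"rz":0,"grip":0},{"x":-34.4,"y":-3.6,"z":0,"rx":0,"ry":0,"rz":0,"grip":0},{"x":-34.4,"y":-3.6,"z":0,"rx":0,"ry":0,"rz":0,"grip":0},{"x":-34.3,"y":-3.5,"z":0,"rx":0,"ry":0,"rz":0,"grip":0},{"x":-34.3,"y":-3.4,"z":0,"rx":0,"ry":0,"rz":0,"grip":0},{"x":0,"y":0,"z":5,"rx":0,"ry":0,"rz":6,"grip":0},{"x":0,"y":0,"z":5,"rx":0,"ry":0,"rz":7,"grip":0}]'
python3 -m creep '[{"x":0,"y":0,"z":5,"rx":0,"ry":0,"rz":7,"grip":0},{"x":0,"y":0,"z":5,"rx":0,"ry":0,"rz":7,"grip":0},{"x":0,"y":0,"z":5,"rx":0,"ry":0,"rz":6,"grip":0},{"x":0,"y":0,"z":5,"rx":0,"ry":0,"rz":5,"grip":0},{"x":0,"y":0,"z":0,"rx":0,"ry":0,"rz":0,"grip":0},{"x":0,"y":0,"z":0,"rx":0,"ry":0,"rz":0,"grip":0},{"x":0,"y":0,"z":0,"rx":0,"ry":0,"rz":0,"grip":0},{"x":0,"y":0,"z":0,"rx":0,"ry":0,"rz":0,"grip":0},{"x":0,"y":0,"z":0,"rx":0,"ry":0,"rz":0,"grip":0},{"x":0,"y":0,"z":0,"rx":0,"ry":0,"rz":0,"grip":0}]'
python3 -c "
from h import *
togo([662.7,82,79.9],-16)"
```

```text
time: 59.83
eef_pos: [0.6645, 0.08, 0.1438]
tcp_rot: [0.653, 0.757, -0.0, -0.001]
contact_force: [-1.0, 0.3, -0.2]
opening: 0.172
finger_force: 60.2
time: 60.67
eef_pos: [0.6645, 0.0827, 0.1255]
tcp_rot: [0.798, 0.602, 0.0, 0.0]
contact_force: [-0.1, -0.2, -1.7]
opening: 0.169
finger_force: 60.2
shift now-axes [-1.2 -1.6 45.6] | rz 0.0 | shift after turn [-1.2 -1.6 45.6] | yaw now -16.0 q6 0.25 tilt [-0.01 -0.04] tcp [664.5  82.7 125.5]
```

```bash
python3 -m creep '[{"x":-1.2,"y":-1.6,"z":5,"rx":0,"ry":0,"rz":0,"grip":0},{"x":0,"y":0,"z":8,"rx":0,"ry":0,"rz":0,"grip":0},{"x":0,"y":0,"z":5,"rx":0,"ry":0,"rz":0,"grip":0},{"x":0,"y":0,"z":2,"rx":0,"ry":0,"rz":0,"grip":0},{"x":0,"y":0,"z":2,"rx":0,"ry":0,"rz":0,"grip":0},{"x":0,"y":0,"z":2,"rx":0,"ry":0,"rz":0,"grip":0},{"x":0,"y":0,"z":2,"rx":0,"ry":0,"rz":0,"grip":0},{"x":0,"y":0,"z":1,"rx":0,"ry":0,"rz":0,"grip":0},{"x":0,"y":0,"z":0,"rx":0,"ry":0,"rz":0,"grip":0},{"x":0,"y":0,"z":0,"rx":0,"ry":0,"rz":0,"grip":0}]'
python3 -m creep '[{"x":0,"y":0,"z":1,"rx":0,"ry":0,"rz":0,"grip":0},{"x":0,"y":0,"z":1,"rx":0,"ry":0,"rz":0,"grip":0},{"x":0,"y":0,"z":1,"rx":0,"ry":0,"rz":0,"grip":0},{"x":0,"y":0,"z":1,"rx":0,"ry":0,"rz":0,"grip":0},{"x":0,"y":0,"z":1,"rx":0,"ry":0,"rz":0,"grip":0},{"x":0,"y":0,"z":1,"rx":0,"ry":0,"rz":0,"grip":0},{"x":0,"y":0,"z":1,"rx":0,"ry":0,"rz":0,"grip":0},{"x":0,"y":0,"z":0,"rx":0,"ry":0,"rz":0,"grip":0},{"x":0,"y":0,"z":0,"rx":0,"ry":0,"rz":0,"grip":0},{"x":0,"y":0,"z":0,"rx":0,"ry":0,"rz":0,"grip":0}]'
```

```text
time: 61.5
eef_pos: [0.6625, 0.082, 0.0982]
tcp_rot: [0.799, 0.602, 0.0, 0.0]
contact_force: [0.2, 1.1, -0.4]
opening: 0.168
finger_force: 60.2
time: 62.33
eef_pos: [0.6628, 0.0818, 0.091]
tcp_rot: [0.799, 0.602, 0.0, 0.0]
contact_force: [2.8, -0.5, -1.3]
opening: 0.168
finger_force: 60.1
```

```bash
python3 -m creep '[{"x":0,"y":0.3,"z":1.5,"rx":0,"ry":0,"rz":0,"grip":0},{"x":0,"y":0,"z":1.5,"rx":0,"ry":0,"rz":0,"grip":0},{"x":0,"y":0,"z":1.5,"rx":0,"ry":0,"rz":0,"grip":0},{"x":0,"y":0,"z":1.5,"rx":0,"ry":0,"rz":0,"grip":0},{"x":0,"y":0,"z":1.5,"rx":0,"ry":0,"rz":0,"grip":0},{"x":0,"y":0,"z":1.5,"rx":0,"ry":0,"rz":0,"grip":0},{"x":0,"y":0,"z":1.5,"rx":0,"ry":0,"rz":0,"grip":0},{"x":0,"y":0,"z":0.7,"rx":0,"ry":0,"rz":0,"grip":0},{"x":0,"y":0,"z":0,"rx":0,"ry":0,"rz":0,"grip":0},{"x":0,"y":0,"z":0,"rx":0,"ry":0,"rz":0,"grip":0}]'
```

```text
time: 63.17
eef_pos: [0.6628, 0.0818, 0.0799]
tcp_rot: [0.799, 0.602, 0.0, 0.0]
contact_force: [2.0, -1.6, 0.6]
opening: 0.171
finger_force: 60.3
```

```bash
python3 -m creep '[{"x":0,"y":0,"z":0.5,"rx":0,"ry":0,"rz":4,"grip":0},{"x":0,"y":0,"z":0,"rx":0,"ry":0,"rz":7,"grip":0},{"x":0,"y":0,"z":0,"rx":0,"ry":0,"rz":7,"grip":0},{"x":0,"y":0,"z":0,"rx":0,"ry":0,"rz":7,"grip":0},{"x":0,"y":0,"z":0,"rx":0,"ry":0,"rz":7,"grip":0},{"x":0,"y":0,"z":0,"rx":0,"ry":0,"rz":7,"grip":0},{"x":0,"y":0,"z":0,"rx":0,"ry":0,"rz":7,"grip":0},{"x":0,"y":0,"z":0,"rx":0,"ry":0,"rz":7,"grip":0},{"x":0,"y":0,"z":0,"rx":0,"ry":0,"rz":7,"grip":0},{"x":0,"y":0,"z":0,"rx":0,"ry":0,"rz":7,"grip":0}]'
python3 -c "
from h import *
togo([662.8,82,79.9],-86); print(ctrl.get_state()['wrist_torque'])"
```

```text
time: 64.0
eef_pos: [0.6636, 0.0806, 0.08]
tcp_rot: [0.998, 0.059, 0.001, 0.001]
contact_force: [2.6, -2.9, 0.7]
opening: 0.169
finger_force: 60.4
shift now-axes [-0.6 -1.5  0.1] | rz 2.7 | shift after turn [-0.7 -1.5  0.1] | yaw now -83.3 q6 1.43 tilt [-0.11 -0.16] tcp [663.6  80.6  80. ]
[-0.73525782 -0.51627494  0.18345927]
```

Continue gently until the stop shows in the wrist torque.

```bash
python3 -m creep '[{"x":0,"y":0,"z":0,"rx":0,"ry":0,"rz":3,"grip":0},{"x":0,"y":0,"z":0,"rx":0,"ry":0,"rz":3,"grip":0},{"x":0,"y":0,"z":0,"rx":0,"ry":0,"rz":3,"grip":0},{"x":0,"y":0,"z":0,"rx":0,"ry":0,"rz":0,"grip":0},{"x":0,"y":0,"z":0,"rx":0,"ry":0,"rz":0,"grip":0},{"x":0,"y":0,"z":0,"rx":0,"ry":0,"rz":0,"grip":0},{"x":0,"y":0,"z":0,"rx":0,"ry":0,"rz":0,"grip":0},{"x":0,"y":0,"z":0,"rx":0,"ry":0,"rz":0,"grip":0},{"x":0,"y":0,"z":0,"rx":0,"ry":0,"rz":0,"grip":0},{"x":0,"y":0,"z":0,"rx":0,"ry":0,"rz":0,"grip":0}]'
python3 -c "
from h import *
togo([662.8,82,79.9],-95); print(ctrl.get_state()['wrist_torque'])"
python3 -m creep '[{"x":0,"y":0,"z":0,"rx":0,"ry":0,"rz":2,"grip":0},{"x":0,"y":0,"z":0,"rx":0,"ry":0,"rz":2,"grip":0},{"x":0,"y":0,"z":0,"rx":0,"ry":0,"rz":2,"grip":0},{"x":0,"y":0,"z":0,"rx":0,"ry":0,"rz":0,"grip":0},{"x":0,"y":0,"z":0,"rx":0,"ry":0,"rz":0,"grip":0},{"x":0,"y":0,"z":0,"rx":0,"ry":0,"rz":0,"grip":0},{"x":0,"y":0,"z":0,"rx":0,"ry":0,"rz":0,"grip":0},{"x":0,"y":0,"z":0,"rx":0,"ry":0,"rz":0,"grip":0},{"x":0,"y":0,"z":0,"rx":0,"ry":0,"rz":0,"grip":0},{"x":0,"y":0,"z":0,"rx":0,"ry":0,"rz":0,"grip":0}]'
python3 -c "
from h import *
togo([662.8,82,79.9],-101); print(ctrl.get_state()['wrist_torque'])"
```

```text
time: 64.83
eef_pos: [0.6635, 0.0806, 0.08]
tcp_rot: [1.0, -0.017, 0.001, 0.001]
contact_force: [2.4, -3.2, 1.2]
opening: 0.167
finger_force: 60.4
shift now-axes [-0.7 -1.4  0.1] | rz 3.1 | shift after turn [-0.8 -1.3  0.1] | yaw now -91.9 q6 1.58 tilt [-0.12 -0.13] tcp [663.5  80.6  80. ]
[-0.85064312 -0.54251197 -0.01017203]
time: 65.67
eef_pos: [0.6635, 0.0806, 0.08]
tcp_rot: [0.998, -0.069, 0.001, 0.001]
contact_force: [4.3, -3.5, 0.2]
opening: 0.171
finger_force: 60.4
shift now-axes [-0.9 -1.3  0.1] | rz 3.1 | shift after turn [-1.  -1.3  0.1] | yaw now -97.9 q6 1.68 tilt [-0.14 -0.13] tcp [663.5  80.6  80. ]
[-0.89664872 -0.57112042  0.13390271]
```

```bash
python3 -m creep '[{"x":0,"y":0,"z":0,"rx":0,"ry":0,"rz":2,"grip":0},{"x":0,"y":0,"z":0,"rx":0,"ry":0,"rz":2,"grip":0},{"x":0,"y":0,"z":0,"rx":0,"ry":0,"rz":2,"grip":0},{"x":0,"y":0,"z":0,"rx":0,"ry":0,"rz":0,"grip":0},{"x":0,"y":0,"z":0,"rx":0,"ry":0,"rz":0,"grip":0},{"x":0,"y":0,"z":0,"rx":0,"ry":0,"rz":0,"grip":0},{"x":0,"y":0,"z":0,"rx":0,"ry":0,"rz":0,"grip":0},{"x":0,"y":0,"z":0,"rx":0,"ry":0,"rz":0,"grip":0},{"x":0,"y":0,"z":0,"rx":0,"ry":0,"rz":0,"grip":0},{"x":0,"y":0,"z":0,"rx":0,"ry":0,"rz":0,"grip":0}]'
python3 - <<'E'
from h import *
togo([662.8,82,79.9],-104); s=ctrl.get_state(); print(s['wrist_torque'],s["joint_efforts"][5])
w=optics.read_camera("wrist"); np.savez("w22.npz",**w)
# pointer on knob, in tool axes
R=Ro.from_quat(s["tcp_rot"]).as_matrix(); g=cv2.cvtColor(w["color"],cv2.COLOR_BGR2GRAY)
u,v=proj(w,s["eef_pos"]+R@[.018,0,-.0151]).astype(int); print(u,v)
n,l,st,c=cv2.connectedComponentsWithStats((g>150).astype(np.uint8))
for i in range(1,n):
    if 20<st[i][4]<900 and abs(c[i][0]-u)<70 and abs(c[i][1]-v)<70:
        yy,xx=np.where(l==i); q=(plane(w,np.c_[xx,yy],s["eef_pos"][2]+.0151)*1000).astype(np.float32); f=cv2.fitLine(q,cv2.DIST_L2,0,.01,.01).ravel(); print(st[i],f,np.degrees(np.arctan2(f[1],f[0])))
E
```

```text
time: 66.5
eef_pos: [0.6635, 0.0805, 0.08]
tcp_rot: [0.993, -0.119, 0.001, 0.002]
contact_force: [3.3, -4.8, 1.2]
opening: 0.172
finger_force: 60.6
shift now-axes [-1.  -1.3  0.1] | rz 0.3 | shift after turn [-1.  -1.3  0.1] | yaw now -103.7 q6 1.78 tilt [-0.15 -0.17] tcp [663.5  80.5  80. ]
[-0.84706377 -0.57978363  0.63640302] 0.605581495910883
319 238
```

```bash
python3 -m creep '[{"x":0,"y":0,"z":0,"rx":0,"ry":0,"rz":-2,"grip":0},{"x":0,"y":0,"z":0,"rx":0,"ry":0,"rz":-1,"grip":0},{"x":0,"y":0,"z":0,"rx":0,"ry":0,"rz":0,"grip":0.4},{"x":0,"y":0,"z":0,"rx":0,"ry":0,"rz":0,"grip":0.6},{"x":0,"y":0,"z":0,"rx":0,"ry":0,"rz":0,"grip":0.6},{"x":0,"y":0,"z":-3,"rx":0,"ry":0,"rz":0,"grip":0.6},{"x":0,"y":0,"z":-10,"rx":0,"ry":0,"rz":0,"grip":0.6},{"x":0,"y":0,"z":-20,"rx":0,"ry":0,"rz":0,"grip":0.6},{"x":0,"y":0,"z":-30,"rx":0,"ry":0,"rz":0,"grip":0.6},{"x":0,"y":0,"z":-30,"rx":0,"ry":0,"rz":0,"grip":0.6}]'
python3 -m creep '[{"x":0,"y":0,"z":-30,"rx":0,"ry":0,"rz":0,"grip":0.6},{"x":-15,"y":0,"z":-30,"rx":0,"ry":0,"rz":0,"grip":0.6},{"x":-15,"y":0,"z":-30,"rx":0,"ry":0,"rz":0,"grip":0.6},{"x":-15,"y":0,"z":-10,"rx":0,"ry":0,"rz":0,"grip":0.6},{"x":-15,"y":0,"z":0,"rx":0,"ry":0,"rz":0,"grip":0.6},{"x":0,"y":0,"z":0,"rx":0,"ry":0,"rz":0,"grip":0.6},{"x":0,"y":0,"z":0,"rx":0,"ry":0,"rz":0,"grip":0.6},{"x":0,"y":0,"z":0,"rx":0,"ry":0,"rz":0,"grip":0.6},{"x":0,"y":0,"z":0,"rx":0,"ry":0,"rz":0,"grip":0.6},{"x":0,"y":0,"z":0,"rx":0,"ry":0,"rz":0,"grip":0.6}]'
python3 - <<'E'
from h import *
s=ctrl.get_state(); w=optics.read_camera("wrist"); np.savez("w23.npz",**w); cv2.imwrite("pics/w23.png",w["color"])
hsv=cv2.cvtColor(w["color"],cv2.COLOR_BGR2HSV)
u,v=proj(w,[.6628,.0818,.08]).astype(int); print("knob px",u,v)
m=(hsv[...,2]<75).astype(np.uint8)
n,l,st,c=cv2.connectedComponentsWithStats(m)
i=l[v,u]; print(i,st[i],c[i])
k=cv2.findContours((l==i).astype(np.uint8),cv2.RETR_EXTERNAL,cv2.CHAIN_APPROX_NONE)[0][0]
p=(plane(w,cv2.convexHull(k),.072)*1000).astype(np.float32); print("skirt at z72",rect(w,k,.072),cv2.minEnclosingCircle(p))
g=cv2.cvtColor(w["color"],cv2.COLOR_BGR2GRAY); n,l,st,c=cv2.connectedComponentsWithStats((g>150).astype(np.uint8))
for i in range(1,n):
    if 10<st[i][4]<300 and np.hypot(c[i][0]-u,c[i][1]-v)<35:
        yy,xx=np.where(l==i); q=(plane(w,np.c_[xx,yy],.095)*1000).astype(np.float32); f=cv2.fitLine(q,cv2.DIST_L2,0,.01,.01).ravel(); print("pointer",st[i],f,np.degrees(np.arctan2(f[1],f[0])))
for k in blobs(w,(0,0,150),(50,60,255),2500,7): print("white",cv2.boundingRect(k),rect(w,k,.210))
E
```

```text
time: 67.38
eef_pos: [0.6618, 0.0822, 0.1731]
tcp_rot: [0.995, -0.096, -0.001, -0.0]
contact_force: [1.1, -0.1, 0.2]
opening: 0.597
finger_force: 0.0
time: 68.22
eef_pos: [0.6041, 0.0931, 0.2715]
tcp_rot: [0.995, -0.096, -0.001, 0.0]
contact_force: [-0.6, -0.2, 0.3]
opening: 0.599
finger_force: 0.0
knob px 319 115
5 [ 295   87   50   54 2037] [319.45164458 112.60235641]
skirt at z72 (663.4, 81.2, 57.2, 55.0, -11.04) ((663.1229248046875, 81.18757629394531), 29.05365562438965)
white (289, 35, 351, 128) (658.3, -19.7, 233.9, 77.0, 83.73)
```

```bash
python3 - <<'E'
from h import *
w=dict(np.load("w23.npz")); g=cv2.cvtColor(w["color"],cv2.COLOR_BGR2GRAY)
sub=g[90:140,297:343]; print(sub.max(), np.percentile(sub,[50,90,99]))
m=np.zeros_like(g); m[90:138,300:340]=(g[90:138,300:340]>60); n,l,st,c=cv2.connectedComponentsWithStats(m)
for i in range(1,n):
    if st[i][4]>6:
        yy,xx=np.where(l==i); q=(plane(w,np.c_[xx,yy],.095)*1000).astype(np.float32); f=cv2.fitLine(q,cv2.DIST_L2,0,.01,.01).ravel(); print("pointer",st[i],f.round(2),np.degrees(np.arctan2(f[1],f[0])).round(1),g[l==i].max())
hsv=cv2.cvtColor(w["color"],cv2.COLOR_BGR2HSV); mm=cv2.inRange(hsv,(0,0,150),(50,60,255))
pl=[proj(w,[x,y,.21]).astype(int).tolist() for x,y in ((.58,-.01),(.70,-.01),(.70,-.2),(.58,-.2))]; print(pl)
z=np.zeros_like(mm); cv2.fillPoly(z,[np.array(pl)],255); mm&=z; mm=cv2.morphologyEx(mm,cv2.MORPH_CLOSE,np.ones((7,7)))
k=max(cv2.findContours(mm,cv2.RETR_EXTERNAL,cv2.CHAIN_APPROX_NONE)[0],key=cv2.contourArea); print(cv2.boundingRect(k),rect(w,k,.210))
s=optics.read_camera("side")
hs=cv2.cvtColor(s["color"],cv2.COLOR_BGR2HSV)
for z,n in ((.100,"lid1"),(.155,"boxA"),(.210,"boxB")):
    p=proj(s,[.6365,-.1755,z-.003]).astype(int); print(n,p,hs[p[1]-3:p[1]+4,p[0],1:].tolist())
E
```

```text
233 [ 46. 142. 231.]
pointer [300  90   8   7  27] [ 4.100e-01 -9.100e-01  6.900e+02  9.411e+01] -65.7 227
pointer [332  90   8   7  29] [7.4000e-01 6.8000e-01 6.8313e+02 5.9510e+01] 42.6 223
pointer [318 123   5  15  64] [ 9.9000e-01 -1.3000e-01  6.4923e+02  8.3210e+01] -7.3 233
pointer [300 130   9   8  38] [  0.75   0.66 647.66 102.68] 41.4 146
pointer [331 130   9   8  38] [ 4.5000e-01 -8.9000e-01  6.4077e+02  6.7370e+01] -63.4 231
[[461, 216], [454, 40], [787, -29], [733, 169]]
(454, 35, 186, 128) (653.3, -70.9, 129.7, 77.2, 84.75)
lid1 [407 214] [[16, 130], [20, 204], [14, 226], [17, 215], [17, 192], [18, 167], [16, 128]]
boxA [409 197] [[20, 178], [20, 214], [19, 210], [19, 188], [20, 170], [13, 152], [11, 116]]
boxB [411 178] [[8, 238], [10, 233], [18, 213], [18, 181], [20, 170], [18, 159], [12, 128]]
```

```bash
python3 -c "
from plant import sign_off
print(sign_off())"
```

```text
the job is handed in; nothing more can be done
None
```

I handed the job in at about 68 s. The bar is in the open box with its lid seated, that box and the two closed boxes are stacked on the dryer, and the knob is home on the shaft with the timer turned to its stop. No verdict came back, so this rests on my own camera and force checks.

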